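Break down a dry-fitted kit tank onto its painting stands

TASK

The grey kit tank is only dry-fitted: take it apart from the top down, one part at a time (cupola, turret, upper hull, then the tracked chassis), and in that order seat each one upright on the painting stand made for it: cupola on the small mushroom stand, turret on the larger one, upper hull over the bar of the table stand and chassis astride the ridge stand, both hulls centred and in line with their stands. Set the parts down rather than dropping them, do not tip them over, and leave the two little paint jars where they stand.

Things in the scene. Friction and masses are not known exactly. Their poses are not given: they have to be found in the camera images.
- cupola: top of the stack: grey round tank cupola, 28 mm wide, upright sides 14 mm high (hatch and periscopes on its roof reach 16 mm), 20 g. Origin at the centre of its underside, z up. Open below: round cavity 18 mm wide, 8 mm deep. At the start it sits loosely over a low boss on the turret roof.
- turret: grey octagonal turret, 44 mm over the flats, 20 mm high; gun barrel along +x to 78 mm from the origin, box behind to 34 mm. Grip across y: upright flats at y = +-22, 18 mm long, 14 mm high. Origin at the centre of its underside, z up. Bore below: 26 mm wide, 8 mm deep. Cupola boss on its roof, 3 mm high. 35 to 70 g. Starts loosely on the upper hull, over a ring 4 mm high, turned up to 0.35 rad.
- upper_hull: grey upper hull: flat box 96 mm long (x, sloped nose at +x), 54 mm wide (y); upright sides 16 mm high from x = -48 to +30. Grip across y. Origin at the centre of its underside, z up. Cavity below: 80 (x) by 26 (y), 8 mm deep. Turret ring on its deck, 4 mm high. 50 to 100 g. Starts loosely on the chassis, over a block 5 mm high.
- chassis: grey lower hull with black tracks, bottom of the stack, loose on the bench: 110 mm long (x), 60 mm wide over the tracks (y), track faces upright and 26 mm high, tub top at 28, block on it to 33. Grip across y. Origin at the centre, level with the track undersides, z up. Flat belly at z = 8 mm, 100 mm long, 32 mm wide between the tracks. 80 to 170 g.
- cupola_stand: smaller of two mushroom-shaped wooden painting stands: foot 52 mm wide, 10 high; cork seat 26 mm wide, its top 36 mm above the bench; a stub 6 mm wide, tapered, rises 6 mm more and enters the cupola. Seated: cupola origin 36 mm above the stand's. Fixed. Origin on the bench, centre of foot, z up.
- turret_stand: larger mushroom-shaped wooden painting stand: foot 68 mm wide, 10 high; cork seat 36 mm wide, its top 36 mm above the bench; a stub 12 mm wide, tapered, rises 6 mm more and enters the turret's bore. Seated: turret origin 36 mm above the stand's, any heading. Fixed. Origin on the bench, centre of foot, z up.
- hull_stand: wooden stand, a table on two posts: foot 96 (x) by 66 mm (y), 10 high; cork-faced table 90 (x) by 36 (y), its top 36 mm above the bench; a bar 64 (x) by 12 (y) rises 6 mm more and enters the upper hull. Seated: hull origin 36 mm above the stand's, hull x along stand x, either way round. Fixed. Origin on the bench, centre of foot, z up.
- chassis_stand: wooden stand with a plain upright ridge: foot 96 (x) by 66 mm (y), 10 high; cork-topped ridge 90 (x) by 20 (y), its top 40 mm above the bench. The chassis straddles it, belly on the ridge, tracks hanging free: chassis origin 32 mm above the stand's, chassis x along stand x, either way round. Fixed. Origin on the bench, centre of foot, z up.
- paint_jar_2: bystander: loose little paint jar with a black lid, 44 mm across, 46 mm high, in the midst of the stands. Origin at the centre of its underside, z up. Not to be moved.
- paint_jar_3: bystander: loose little paint jar with a white lid, 48 mm across, 50 mm high, nearer the front edge of the bench. Origin at the centre of its underside, z up. Not to be moved.
Not all that is in view belongs to the job. What is shaped like the upper_hull but orange is not meant.

How it is judged:
By the outcome, as a careful person would: the job done as asked, in the order asked, and still so for the second after the job is handed in, with the robot touching nothing.
It also fails if it takes over 115 s, if anything falls off the work surface, if the arm or the gripper's body presses on something with over 40 N, if the wrist force passes 120 N, or if a joint passes its speed limit or range.

ROBOT

A 7-joint arm with a two-finger parallel gripper is mounted at the origin on a cart in front of the work surface, level with it; the furniture and walls round the work are solid. World frame = base frame: x ahead of the robot, y to its left, z up, the work surface at z = 0. Lengths are in m, angles in rad, forces in N, time in s.
With the tool pointing down it reaches from about 0.375 to 0.925 m from the base axis. Payload 3.1 kg.
Tool frame: the origin (TCP) lies where the fingers leave the gripper's body, on its centre line; the fingertips stand 73 mm ahead of it and the grasp point (between the pads) lies 54 mm ahead of it; z points along the fingers, x is the direction in which the jaws open and shut, and the axes are right-handed (so a half turn about z gives the same grasp; the last joint's range is limited). The gripper opens to 85 mm and grips with 20 to 120 N. Pads are 22 mm wide; open, the fingers measure 114 mm over their backs; the gripper's body (76 mm by 85 mm) begins 54 mm behind the grasp point. The pads swing forward as they close: fully open they stand 13 mm farther back than shut.
Start: joints at [-1.203, 0.383, 0.044, 1.598, -0.018, 1.161, -0.05], TCP at [0.292, 0.581, 0.304] pointing down, gripper open.
Joint ranges: [-2.61, 2.61], [-0.41, 2.15], [-1.48, 1.57], [0, 2.5], [-1.57, 4.71], [0.05, 1.97], [-2.85, 2.85]. Speed limits (rad/s): [2.79, 2.79, 3.14, 3.14, 3.14, 3.14, 3.14].

INTERFACE

Orientations are given as a 3x3 rotation matrix whose columns are the frame's x, y, z axes.
In Python, from workcell import monitor, cams, manip gives the robot as it stands.
- The arm moves only by the tool step_arm, never from a script. Its arguments are lists of equal length, an entry for each row: "hand": the closure, from -1 (fully open) to 1 (shut); "travel": the shift along the tool's x, y, z in cm, a list of three; "twist": the turn, a rotation vector about the tool's x, y, z in degrees, a list of three. A call has 1 to 12 rows; each row shifts and turns the commanded pose from where the row before left it, along the tool's axes as they then stand; what a row does not reach is not made up. A row lasts 1/10 s, in which the tool goes at most 50 mm and 8.59 degrees, less where a joint would pass 70% of its speed; a pose out of reach is approached as far as the arm can. A call with a gripper value outside its range is refused whole. The fingers move at their own pace and stop on an object; the grip force is fixed at half the most. Time passes only in rows, so rows that do not move let the fingers close. It gives the time, the measured TCP pose, the force and the opening at its end, in the units of the state.
- monitor.sense(): the state, without advancing time (a new reading comes with each control period).
- cams.camera(name): name is "scene" or "top" or "wrist"; returns the picture (384x512x3 uint8, red, green, blue); there is no depth.
- cams.camera_model(name): a dict with "fx", "fy", "cx", "cy" (pixels), "xyz" and "attitude" of the camera in the world; the wrist camera has in their place "tool_from_camera" (4x4, takes a point from camera to tool coordinates, whose origin is the TCP and whose axes are the tool frame's). Camera axes: x right, y down, z forward; pixel columns grow to the right and rows downward; lengths in m; the calibration is good to about 2 mm. A picture is of the moment at which its call begins: read the wrist's pose just before it. camera_model takes no time and is no camera call.
- manip.job_done(): hands the job in, once; it reports no verdict.
The state is a dict: "t": time; "q": joint angles; "joint_velocities": joint speeds; "tau": joint torques, N m; "position": TCP position; "tool_rot": TCP orientation; "contact_force": force on the tool from outside, world axes, zero at the start; "wrist_torque": the same for the moment, N m; "width": opening from 0.0 (shut) to 1.0 (fully open).
Only numpy, scipy, OpenCV 4.12 (cv2) and the standard library are available. Lean on these libraries where they do the work, as an engineer would, in place of code of your own. Each camera call takes 0.05 s, during which the arm holds its last target.

## Working session

There is one attempt and no reset: what is moved stays moved. The work goes in short steps, Python scripts to look and compute and a tool call to move; the robot and the scene stay as the last step left them, time stands still between calls to the robot, and variables do not carry over. Pictures are saved under pics/ and viewed, and the job is handed in when it is done.

Besides the shell and the picture viewer there is one more tool, called after "Call:" as name(argument=value, ...) on one line, values as JSON. step_arm: Moves the arm, as the interface text tells. Its arguments: {"type":"object","properties":{"hand":{"type":"array","items":{"type":"number"}},"travel":{"type":"array","items":{"type":"array","items":{"type":"number"}}},"twist":{"type":"array","items":{"type":"array","items":{"type":"number"}}}},"required":["hand","travel","twist"]}

```bash
ls; mkdir -p pics; python3 - <<'E'
from workcell import monitor,cams,manip
import cv2
s=monitor.sense();print(s['t'],s['position'],s['tool_rot'],s['width'],s['contact_force'])
for n in['scene','top','wrist']:
    cv2.imwrite(f'pics/{n}0.png',cv2.resize(cams.camera(n)[:,:,::-1],(768,576),interpolation=cv2.INTER_CUBIC)) if n!='x' else 0
    print(n,cams.camera_model(n))
E
```

```text
pics
0.0 [0.29162552 0.58005396 0.30247055] [[ 4.49116886e-01  8.93472389e-01 -1.05465166e-03]
 [ 8.93469053e-01 -4.49118097e-01 -2.44680194e-03]
 [-2.65981312e-03  1.56601452e-04 -9.99996450e-01]] 1.0002324945230625 [-0.00407633  0.14206883  0.71046463]
scene {'fx': 355.74192104618453, 'fy': 355.74192104618453, 'cx': 254.93497129192173, 'cy': 191.9119972739283, 'xyz': array([-0.15956637, -0.64927775,  0.84956064]), 'attitude': array([[ 0.74549738, -0.40139344,  0.53208736],
       [-0.66650239, -0.44552638,  0.59772971],
       [-0.00286582, -0.80024343, -0.59966844]])}
top {'fx': 428.86102668639717, 'fy': 428.86102668639717, 'cx': 252.9019145187748, 'cy': 195.0319265898983, 'xyz': array([0.34469425, 0.1169273 , 1.35069638]), 'attitude': array([[-7.30467536e-04, -9.90061038e-01,  1.40636439e-01],
       [-9.99994863e-01,  1.16212758e-03,  2.98723044e-03],
       [-3.12097795e-03, -1.40633535e-01, -9.90056801e-01]])}
wrist {'fx': 272.08899733923465, 'fy': 272.08899733923465, 'cx': 255.67843847437226, 'cy': 197.57888500924912, 'tool_from_camera': array([[ 9.99999846e-01, -5.51994030e-04, -5.80097795e-05,
         2.19445462e-04],
       [ 5.41762492e-04,  9.48024533e-01,  3.18196781e-01,
        -8.12360738e-02],
       [-1.20648029e-04, -3.18196763e-01,  9.48024686e-01,
        -6.91951829e-02],
       [ 0.00000000e+00,  0.00000000e+00,  0.00000000e+00,
         1.00000000e+00]])}
```

View pics/scene0.png

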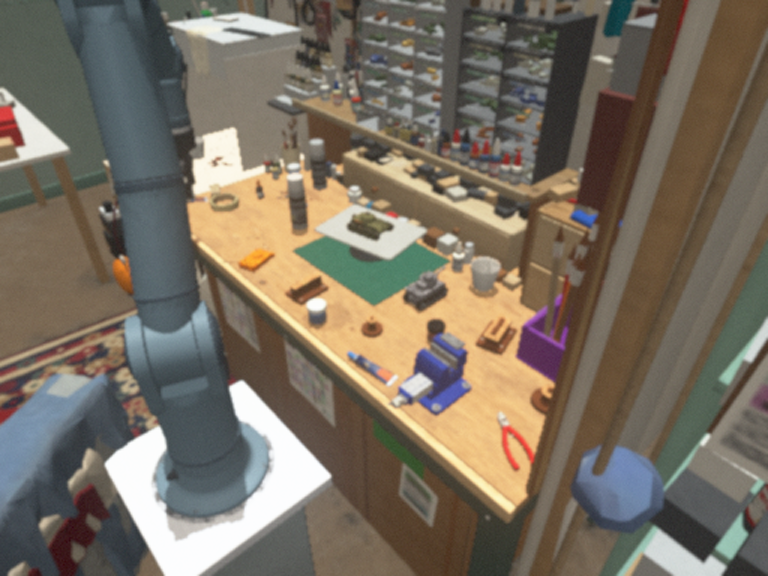

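View pics/top0.png

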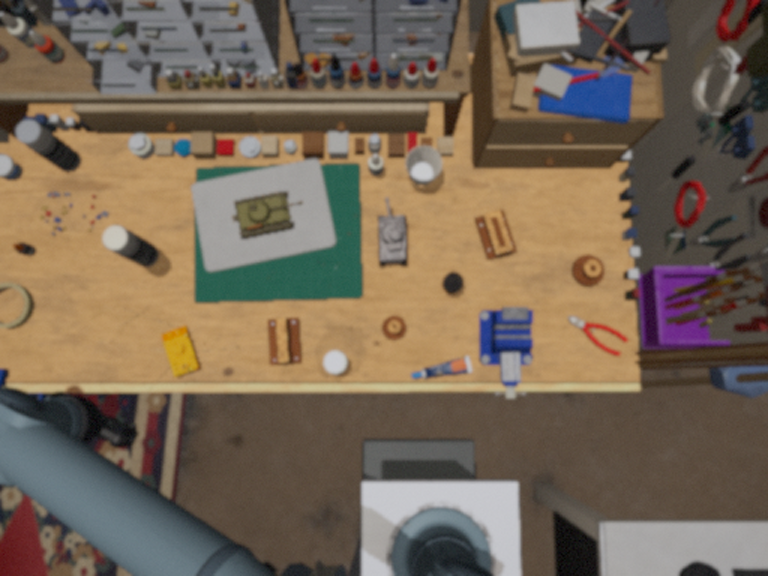

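View pics/wrist0.png

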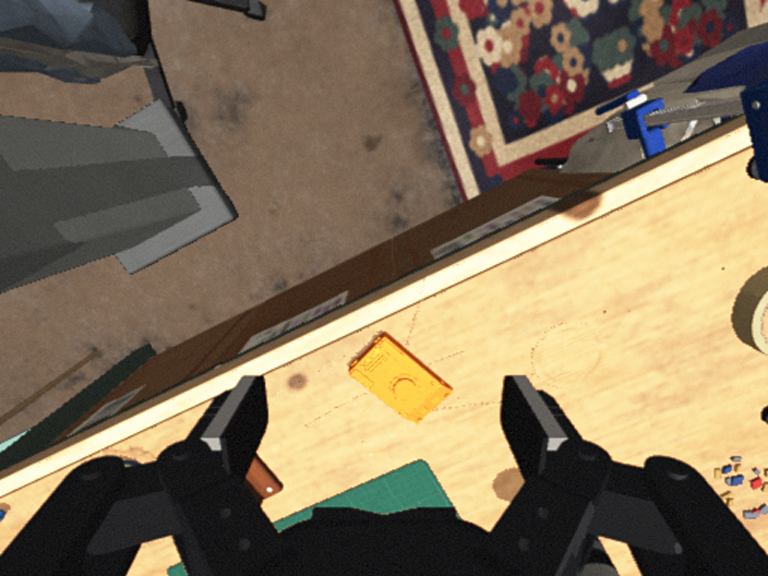

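The scene picture shows the grey tank at (425,290), the olive decoy tank at (368,222) and the orange hull at (255,260). In the top picture the tank is at (393,238), the mushrooms at (394,327) and (588,269), the bar/ridge stands at (285,341) and (495,234), and the jars at (453,284) black and (334,362) white. Next, close crops to confirm which is which.

```bash
cat > h.py <<'E'
import numpy as np, cv2
from workcell import monitor,cams,manip
from scipy.spatial.transform import Rotation as Ro
def model(n,s=None):
    m=cams.camera_model(n);K=(m['fx'],m['fy'],m['cx'],m['cy'])
    if n=='wrist':
        T=m['tool_from_camera'];R=np.array(s['tool_rot']);p=np.array(s['position'])
        return K,R@T[:3,:3],p+R@T[:3,3]
    return K,np.array(m['attitude']),np.array(m['xyz'])
def ray(M,uv):
    K,R,p=M
    d=R@np.array([(uv[0]-K[2])/K[0],(uv[1]-K[3])/K[1],1.]);return p,d/np.linalg.norm(d)
def plane(M,uv,z):
    p,d=ray(M,uv);return p+d*(z-p[2])/d[2]
def tri(*prs):
    A=np.zeros((3,3));b=np.zeros(3)
    L=[ray(M,uv) for M,uv in prs]
    for p,d in L:
        P=np.eye(3)-np.outer(d,d);A+=P;b+=P@p
    x=np.linalg.solve(A,b)
    return x,[np.linalg.norm((np.eye(3)-np.outer(d,d))@(x-p)) for p,d in L]
def proj(M,X):
    K,R,p=M;c=R.T@(np.asarray(X)-p);return np.array([K[0]*c[0]/c[2]+K[2],K[1]*c[1]/c[2]+K[3]])
def snap(n,name):
    s=monitor.sense();im=cams.camera(n);np.savez(f'{name}.npz',im=im,p=s['position'],R=s['tool_rot'])
    return s,im
def load(n,name):
    d=np.load(f'{name}.npz');return model(n,dict(position=d['p'],tool_rot=d['R'])),d['im']
def crop(im,u0,v0,u1,v1,f,fn):
    cv2.imwrite(fn,cv2.resize(im[v0:v1,u0:u1,::-1],None,fx=f,fy=f,interpolation=cv2.INTER_CUBIC))
def togo(X,s=None,ahead=0.0):
    # shift in tool axes, cm, for TCP to X
    s=s or monitor.sense();return np.array(s['tool_rot']).T@(np.asarray(X)-s['position'])*100
E
python3 - <<'E'
from h import *
s,t=snap('top','top0');_,c=snap('scene','scene0')
crop(t,170,120,430,260,3,'pics/t1.png');crop(c,180,150,380,290,4,'pics/s1.png')
E
```

```text
(no output)
```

View pics/t1.png

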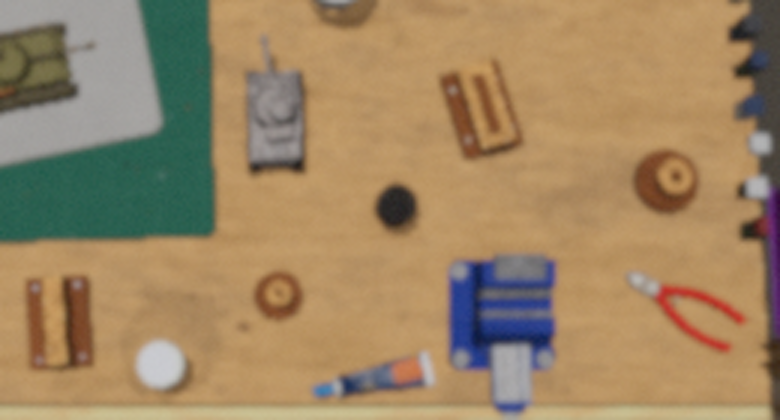

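View pics/s1.png

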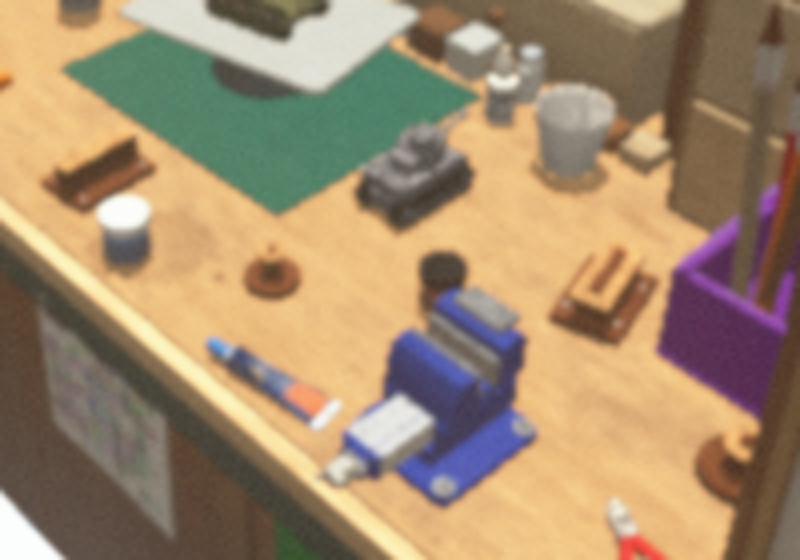

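Things that could be mistaken for the parts I want (top-picture pixels, 512 wide):
- **Grey tank (262,158):** this is the target. The olive tank (176,143) is the wrong colour and the orange hull (120,235) is excluded by the task.
- **Mushrooms:** the small one (263,218) is the cupola stand and the large one (392,180) is the turret stand.
- **Long stands:** the table with a bar (330,156) is the hull stand and the plain ridge (190,227) is the chassis stand.

The crops confirm all of these. Next come the coarse positions.

```bash
python3 - <<'E'
from h import *
M,t=load('top','top0')
for n,uv,z in [('tank',(262,158),.05),('cst',(263,218),.036),('tst',(395,179),.036),('hst',(333,155),.036),('chs',(189,227),.04),('j2',(302,189),.046),('j3',(223,242),.05),('vise',(338,220),.08),('glass',(283,110),.06),('rail L',(0,258),0),('rail R',(425,258),0)]: print(n,plane(M,uv,z).round(3))
s=monitor.sense();print(s['q'],np.degrees(np.arctan2(s['tool_rot'][1][0],s['tool_rot'][0][0])))
E
```

```text
tank [0.645 0.093 0.05 ]
cst [0.46  0.09  0.036]
tst [ 0.581 -0.321  0.036]
hst [ 0.658 -0.13   0.036]
chs [0.432 0.316 0.04 ]
j2 [ 0.549 -0.03   0.046]
j3 [0.386 0.211 0.05 ]
vise [ 0.45  -0.132  0.08 ]
glass [0.797 0.027 0.06 ]
rail L [0.339 0.911 0.   ]
rail R [ 0.338 -0.414  0.   ]
[-1.20277874  0.38336941  0.04386522  1.59869307 -0.01795109  1.16118674
 -0.04991202] 63.31249963413359
```

Call:
step_arm(hand=[-1,-1,-1,-1], travel=[[0,2,0],[0,2,0],[0,2,0],[0,2,0]], twist=[[0,0,-6.7],[0,0,-6.7],[0,0,-6.7],[0,0,-6.7]])

```text
t: 0.65
position: [0.3686, 0.5574, 0.3037]
tool_rot: [[-0.007, 1.0, -0.0], [1.0, 0.007, -0.001], [-0.001, -0.0, -1.0]]
contact_force: [0.1, -0.1, 0.0]
width: 1.005
```

Call:
step_arm(hand=[-1,-1,-1,-1,-1,-1,-1,-1,-1,-1,-1,-1], travel=[[-4,2,0],[-4,2,0],[-4,2,0],[-4,2,0],[-4,2,0],[-4,2,0],[-4,2,0],[-4,2,0],[-4,2,0],[-4,2,0],[-4,2,0],[-4,2,0]], twist=[[0,0,0],[0,0,0],[0,0,0],[0,0,0],[0,0,0],[0,0,0],[0,0,0],[0,0,0],[0,0,0],[0,0,0],[0,0,0],[0,0,0]])

```text
t: 1.85
position: [0.6094, 0.0769, 0.3039]
tool_rot: [[-0.002, 1.0, 0.0], [1.0, 0.002, 0.0], [0.0, 0.0, -1.0]]
contact_force: [0.6, 1.0, -1.1]
width: 1.005
```

```bash
python3 - <<'E'
from h import *
s,im=snap('wrist','w1');print(s['t'],s['position'],s['joint_velocities'].round(3))
cv2.imwrite('pics/w1.png',cv2.resize(im[:,:,::-1],(768,576)))
E
```

```text
1.85 [0.60936672 0.07690735 0.30392616] [ 0.57   0.273  0.214 -0.329 -0.139  0.077  0.807]
```

View pics/w1.png

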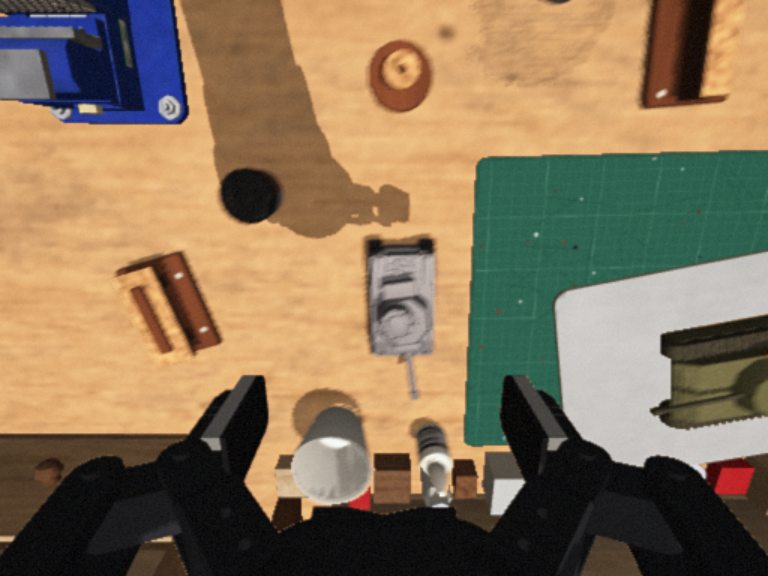

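Call:
step_arm(hand=[-1,-1,-1,-1,-1], travel=[[-1.5,-1.5,2.5],[-1.5,-1.5,2.5],[0,0,0],[0,0,0],[0,0,0]], twist=[[0,0,0],[0,0,0],[0,0,0],[0,0,0],[0,0,0]])

```text
t: 2.4
position: [0.5806, 0.0501, 0.2556]
tool_rot: [[-0.004, 1.0, 0.004], [1.0, 0.004, 0.001], [0.001, 0.004, -1.0]]
contact_force: [0.0, -0.6, -0.6]
width: 1.001
```

```bash
python3 - <<'E'
from h import *
s,im=snap('wrist','wA');print(s['t'],s['position'],abs(s['joint_velocities']).max())
E
```

```text
2.4 [0.58061098 0.05012577 0.255595  ] 0.014532359898042718
```

Call:
step_arm(hand=[-1,-1,-1,-1,-1], travel=[[4,0,0],[4,0,0],[0,0,0],[0,0,0],[0,0,0]], twist=[[0,0,0],[0,0,0],[0,0,0],[0,0,0],[0,0,0]])

```text
t: 2.95
position: [0.5796, 0.1283, 0.2548]
tool_rot: [[-0.002, 1.0, 0.002], [1.0, 0.002, -0.0], [-0.0, 0.002, -1.0]]
contact_force: [-0.7, -0.2, 0.5]
width: 1.004
```

```bash
python3 - <<'E'
from h import *
s,im=snap('wrist','wB');print(s['t'],s['position'],abs(s['joint_velocities']).max())
_,a=load('wrist','wA')
M,_=load('wrist','wA');print(proj(M,[.645,.093,.05]),proj(M,[.46,.09,.036]))
M,_=load('wrist','wB');print(proj(M,[.645,.093,.05]),proj(M,[.46,.09,.036]))
cv2.imwrite('pics/AB.png',np.hstack([a[:,100:500],im[:,0:400]])[:,:,::-1])
E
```

```text
2.95 [0.57961393 0.12830326 0.2547603 ] 0.019361572761666633
[293.36818265 241.81452649] [297.52957122  62.0908359 ]
[224.3693065  243.17428124] [216.02615093  63.4017929 ]
```

View pics/AB.png

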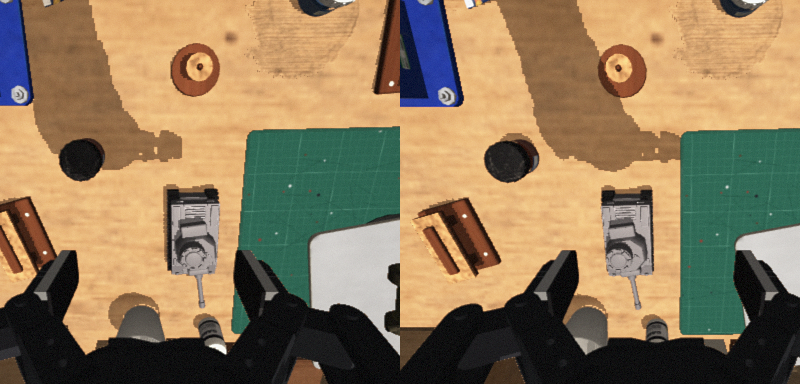

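```bash
python3 - <<'E'
from h import *
_,a=load('wrist','wA');_,b=load('wrist','wB')
f=lambda im,u,v,w,h: cv2.resize(im[v:v+h,u:u+w,::-1],None,fx=5,fy=5,interpolation=cv2.INTER_CUBIC)
cv2.imwrite('pics/tz.png',np.hstack([f(a,260,190,75,120),f(b,195,190,75,120)]))
cv2.imwrite('pics/cz.png',np.hstack([f(a,265,35,65,70),f(b,190,35,65,70)]))
E
```

```text
(no output)
```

View pics/tz.png

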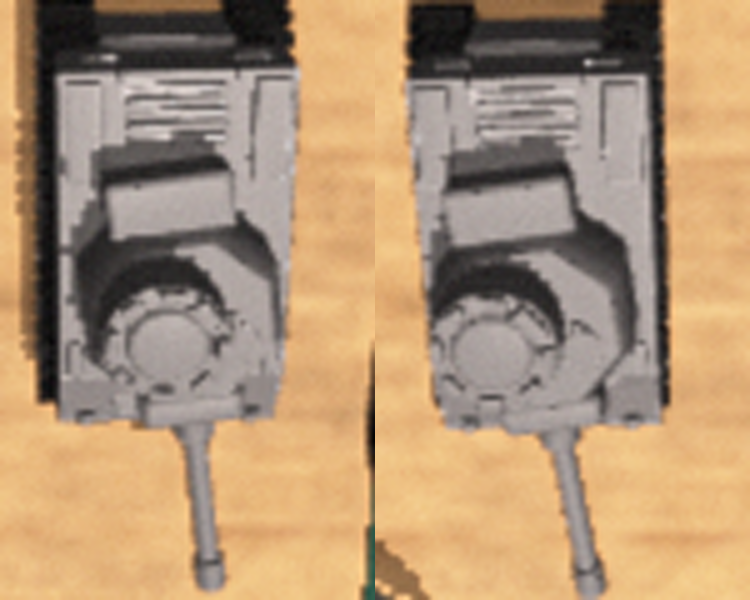

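View pics/cz.png

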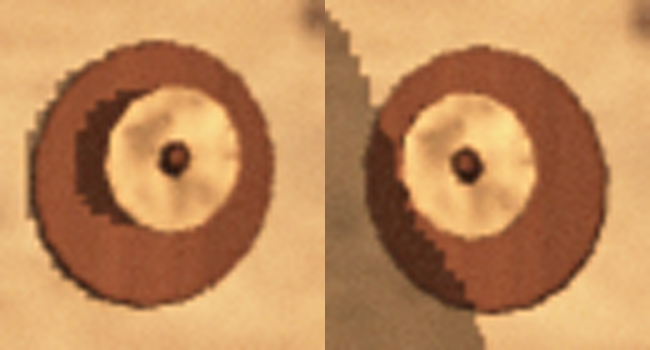

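```bash
python3 - <<'E'
from h import *
A,_=load('wrist','wA');B,_=load('wrist','wB')
c=lambda x,y,o:((x+.5)/5-.5+o[0],(y+.5)/5-.5+o[1])
a=(260,190);b=(195,190)
for n,p,q in [('hatch',(171,347),(116,347)),('tip',(209,588),(215,592)),('rearL hull',(57,72),(35,80)),('rearR',(299,72),(290,77)),('frontR',(272,416),(287,424)),('frontL',(62,420),(68,424))]:
    x,e=tri((A,c(*p,a)),(B,c(*q,b)));print(n,x.round(4),e)
x,e=tri((A,c(172.5,158.5,(265,35))),(B,c(144,167,(190,35))));print('cork',x.round(4),e)
M,_=load('top','top0')
E
```

```text
hatch [0.6476 0.0895 0.0806] [np.float64(0.0007414821322630447), np.float64(0.0007414821322630195)]
tip [0.7316 0.1064 0.0536] [np.float64(0.00036895381352006174), np.float64(0.0003689538135201852)]
rearL hull [0.6043 0.0676 0.0377] [np.float64(0.0001588347402552159), np.float64(0.00015883474025546774)]
rearR [0.6078 0.1246 0.0269] [np.float64(0.00013842803058056926), np.float64(0.00013842803058059005)]
frontR [0.6979 0.1237 0.0323] [np.float64(0.00016151649102603413), np.float64(0.00016151649102597596)]
frontL [0.6932 0.0705 0.0402] [np.float64(0.0003377967226196152), np.float64(0.00033779672261961195)]
cork [0.4636 0.0919 0.0345] [np.float64(0.0001744156749049644), np.float64(0.0001744156749050623)]
```

Call:
step_arm(hand=[0.35,0.35,0.35,0.35,0.35], travel=[[-3,4,0],[0,4,0],[0,0,0],[0,0,0],[0,0,0]], twist=[[0,0,0],[0,0,0],[0,0,0],[0,0,0],[0,0,0]])

```text
t: 3.5
position: [0.6581, 0.0983, 0.2537]
tool_rot: [[-0.001, 1.0, -0.001], [1.0, 0.001, 0.0], [0.0, -0.001, -1.0]]
contact_force: [0.3, -0.1, 0.3]
width: 0.322
```

```bash
python3 - <<'E'
from h import *
s,im=snap('wrist','wC');print(s['t'],s['position'],s['width'])
cv2.imwrite('pics/wC.png',cv2.resize(im[:,:,::-1],(768,576)))
E
```

```text
3.5 [0.65806265 0.09832276 0.25370038] 0.32234556715823237
```

View pics/wC.png

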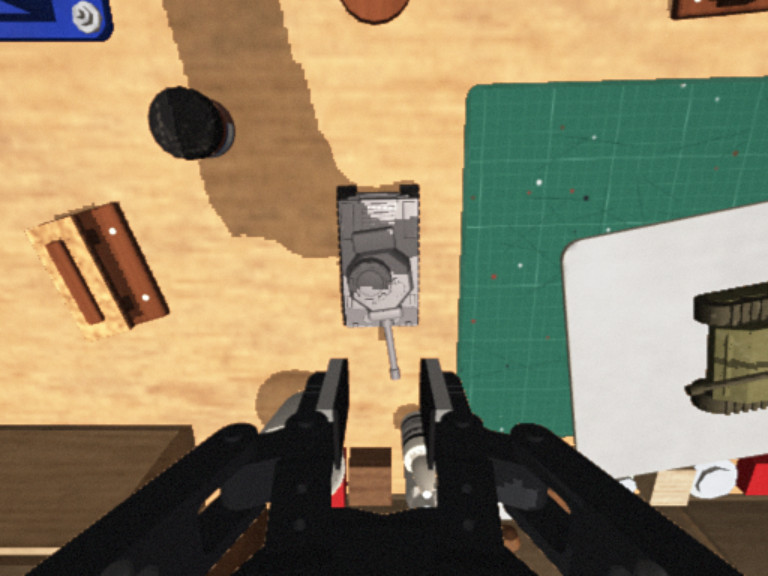

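```bash
python3 - <<'E'
from h import *
C,im=load('wrist','wC')
crop(im,215,115,295,260,5,'pics/cc.png')
A,_=load('wrist','wA');B,_=load('wrist','wB')
print(plane(A,(293.8,259),.08),plane(B,(217.8,259),.08))
E
```

```text
[0.64881004 0.08965827 0.08      ] [0.64707106 0.08948511 0.08      ]
```

View pics/cc.png

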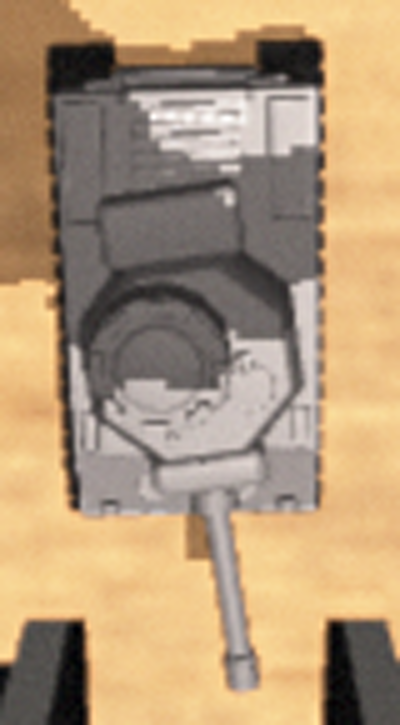

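```bash
python3 - <<'E'
from h import *
C,im=load('wrist','wC');c=lambda x,y:((x+.5)/5-.5+215,(y+.5)/5-.5+115)
print('hatch',plane(C,c(160,368),.08))
for p in [(242,685),(160,368),(220,500)]: pass
t=plane(C,c(242,672),.055);b=plane(C,c(217,500),.055);print(t,b,np.degrees(np.arctan2(t[1]-b[1],t[0]-b[0])))
# turret octagon top outline approx x 83..300 , y 250..462
print('oct',plane(C,c(191,360),.062))
for p in [(50,90),(322,88),(322,505),(78,510)]: print(plane(C,c(*p),.044 if p[0]>0 else 0))
print(togo([.6475,.0895,.190]))
E
```

```text
hatch [0.64898804 0.08978168 0.08      ]
[0.72663549 0.10641871 0.055     ] [0.6855751  0.10072623 0.055     ] 7.892993376982313
oct [0.65265266 0.09536125 0.062     ]
[0.60165162 0.06706594 0.044     ]
[0.60120867 0.12152176 0.044     ]
[0.69120035 0.12405188 0.044     ]
[0.69244822 0.07006324 0.044     ]
[-0.91652704 -1.03237906  6.38753766]
```

Call:
step_arm(hand=[-0.3,-0.3,-0.3,-0.3,-0.3,-0.3,-0.3,-0.3], travel=[[-0.87,-1,2],[0,0,3],[0,0,2.6],[0,0,2],[0,0,1],[0,0,0],[0,0,0],[0,0,0]], twist=[[0,0,0],[0,0,0],[0,0,0],[0,0,0],[0,0,0],[0,0,0],[0,0,0],[0,0,0]])

```text
t: 4.35
position: [0.65, 0.0901, 0.1497]
tool_rot: [[-0.002, 1.0, 0.003], [1.0, 0.002, 0.001], [0.001, 0.003, -1.0]]
contact_force: [0.3, 0.2, 1.4]
width: 0.653
```

```bash
python3 - <<'E'
from h import *
s,im=snap('wrist','wD');print(s['t'],s['position'],s['width'],s['contact_force'])
cv2.imwrite('pics/wD.png',cv2.resize(im[:,:,::-1],(768,576)))
E
```

```text
4.35 [0.6499554  0.09014646 0.14972292] 0.6527086494218781 [0.30224701 0.22982273 1.3693334 ]
```

View pics/wD.png

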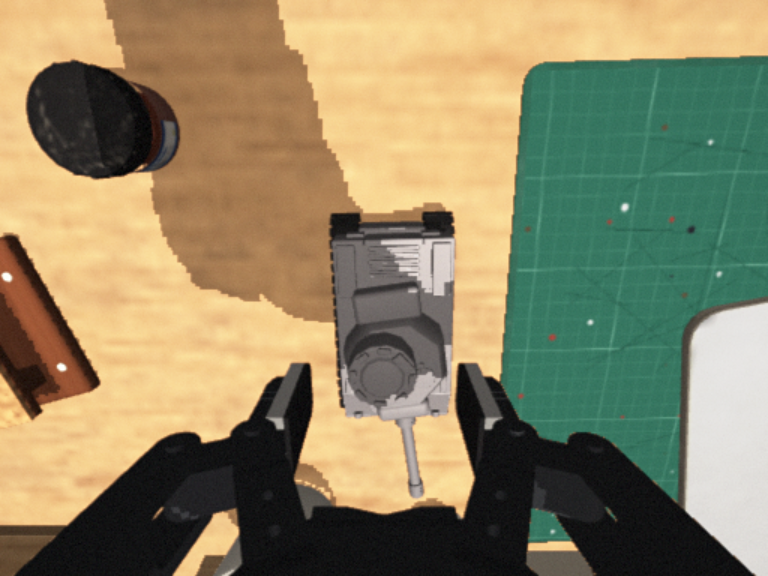

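Call:
step_arm(hand=[-0.3,-0.3,-0.3,0.8,0.8,0.8,0.8,0.8], travel=[[0,-0.2,0.6],[0,0,0.5],[0,0,0],[0,0,0],[0,0,0],[0,0,0],[0,0,0],[0,0,0]], twist=[[0,0,0],[0,0,0],[0,0,0],[0,0,0],[0,0,0],[0,0,0],[0,0,0],[0,0,0]])

```text
t: 5.2
position: [0.6471, 0.09, 0.1371]
tool_rot: [[-0.002, 1.0, 0.001], [1.0, 0.002, 0.0], [0.0, 0.001, -1.0]]
contact_force: [0.6, 0.1, 0.1]
width: 0.296
```

Call:
step_arm(hand=[0.8,0.8,0.8,0.8,0.8,0.8], travel=[[0,0,-0.5],[0,0,-1],[0,0,-2],[0,0,-2],[0,0,-2],[0,0,0]], twist=[[0,0,0],[0,0,0],[0,0,0],[0,0,0],[0,0,0],[0,0,0]])

```text
t: 5.8
position: [0.6494, 0.0901, 0.2164]
tool_rot: [[-0.002, 1.0, 0.008], [1.0, 0.002, 0.002], [0.002, 0.008, -1.0]]
contact_force: [0.9, 0.4, 0.7]
width: 0.297
```

```bash
python3 - <<'E'
from h import *
s,im=snap('wrist','wE');print(s['t'],s['position'],s['width'],s['contact_force'])
cv2.imwrite('pics/wE.png',cv2.resize(im[:,:,::-1],(768,576)))
E
```

```text
5.8 [0.64936803 0.09010518 0.21639026] 0.2967960215830032 [0.87842597 0.38453004 0.70159331]
```

View pics/wE.png

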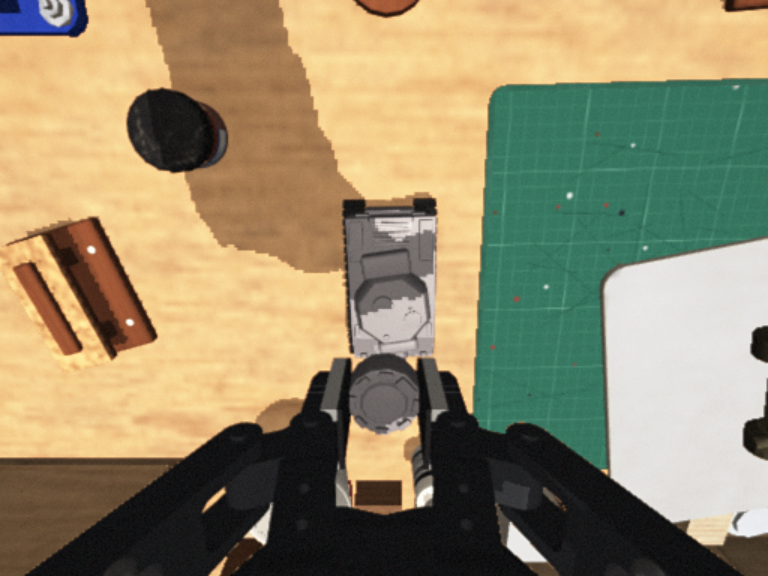

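```bash
python3 - <<'E'
from h import *
s=np.load('wE.npz');E,_=load('wrist','wE')
p=plane(E,(255.3,265.3),s['p'][2]-.057);print('hatch',p, s['R'].T@(p-s['p']))
A,_=load('wrist','wA');B,_=load('wrist','wB')
c=lambda x,y,o:((x+.5)/5-.5+o[0],(y+.5)/5-.5+o[1])
print(plane(A,c(172.5,158.5,(265,35)),.036),plane(B,c(144,167,(190,35)),.036))
print(togo([.4635,.0919,.2]))
E
```

```text
hatch [0.64911695 0.08992965 0.15939026] [-0.00027105 -0.00070641  0.0569958 ]
[0.4636506  0.09170123 0.036     ] [0.46399633 0.09210071 0.036     ]
[  0.22140386 -18.47943738   1.34634179]
```

Call:
step_arm(hand=[0.8,0.8,0.8,0.8,0.8,0.8,0.8,0.8], travel=[[0.2,-4.5,0],[0,-4.5,0],[0,-4.5,0],[0,-4,1],[0,-0.9,3],[0,0,3],[0,0,1],[0,0,0]], twist=[[0,0,0],[0,0,0],[0,0,0],[0,0,0],[0,0,0],[0,0,0],[0,0,0],[0,0,0]])

```text
t: 6.65
position: [0.4612, 0.091, 0.13]
tool_rot: [[-0.002, 1.0, -0.005], [1.0, 0.002, -0.002], [-0.002, -0.005, -1.0]]
contact_force: [0.1, 0.6, 0.2]
width: 0.291
```

```bash
python3 - <<'E'
from h import *
s,im=snap('wrist','wF');_,t=snap('top','tF');_,c=snap('scene','sF');print(s['t'],s['position'],s['width'],s['contact_force'],togo([.464,.092,.112],s))
cv2.imwrite('pics/wF.png',cv2.resize(im[:,:,::-1],(768,576)))
M=model('scene');u=proj(M,[.464,.092,.05]).astype(int);print(u)
crop(c,u[0]-50,u[1]-50,u[0]+50,u[1]+50,5,'pics/sF.png')
E
```

```text
6.65 [0.46120736 0.09103297 0.12999158] 0.2909945868106117 [0.12653663 0.5897548  0.24167758] [0.09940067 0.2880077  1.79763201]
[247 208]
```

View pics/wF.png

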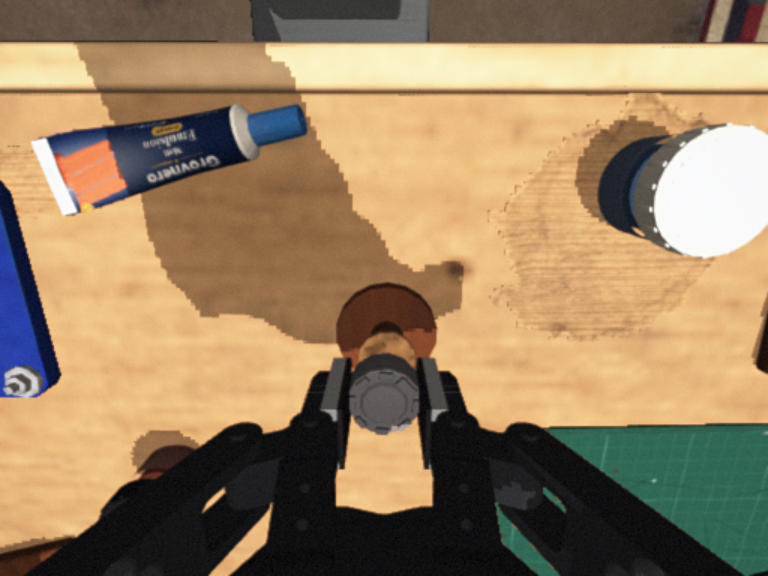

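View pics/sF.png

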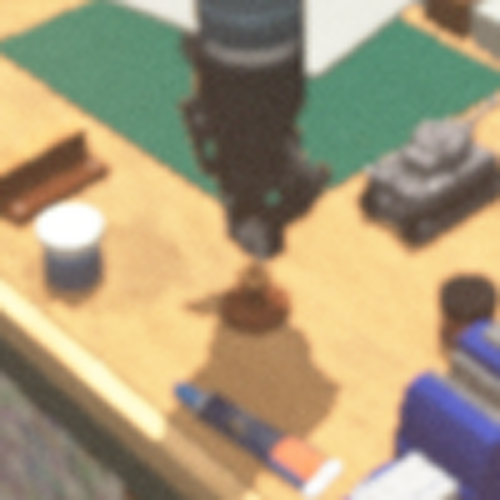

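Call:
step_arm(hand=[0.8,0.8,0.8,0.8,0.8], travel=[[0.1,0.3,0.8],[0,0,0.8],[0,0,0.2],[0,0,0],[0,0,0]], twist=[[0,0,0],[0,0,0],[0,0,0],[0,0,0],[0,0,0]])

```text
t: 7.3
position: [0.4658, 0.0925, 0.1138]
tool_rot: [[-0.002, 1.0, -0.0], [1.0, 0.002, -0.0], [-0.0, -0.0, -1.0]]
contact_force: [0.1, 0.5, 0.1]
width: 0.299
```

Call:
step_arm(hand=[0.8,0.8,0.8], travel=[[0,-0.1,0.2],[0,0,0.1],[0,0,0]], twist=[[0,0,0],[0,0,0],[0,0,0]])

```text
t: 7.6
position: [0.4647, 0.0925, 0.1108]
tool_rot: [[-0.002, 1.0, -0.0], [1.0, 0.002, -0.0], [-0.0, -0.0, -1.0]]
contact_force: [0.3, -0.1, -0.4]
width: 0.294
```

Call:
step_arm(hand=[0.8,0.8], travel=[[0,0,0.1],[0,0,0]], twist=[[0,0,0],[0,0,0]])

```text
t: 7.8
position: [0.4648, 0.0925, 0.1098]
tool_rot: [[-0.002, 1.0, -0.0], [1.0, 0.002, -0.0], [-0.0, -0.0, -1.0]]
contact_force: [-0.5, -0.0, -0.3]
width: 0.294
```

Call:
step_arm(hand=[0.8,0.8], travel=[[0,0,0.07],[0,0,0]], twist=[[0,0,0],[0,0,0]])

```text
t: 8.0
position: [0.4648, 0.0925, 0.1091]
tool_rot: [[-0.002, 1.0, -0.0], [1.0, 0.002, -0.0], [-0.0, -0.0, -1.0]]
contact_force: [0.1, 0.6, -0.4]
width: 0.294
```

Call:
step_arm(hand=[0.8,0.8], travel=[[0,0,0.07],[0,0,0]], twist=[[0,0,0],[0,0,0]])

```text
t: 8.2
position: [0.4649, 0.0925, 0.109]
tool_rot: [[-0.002, 1.0, -0.0], [1.0, 0.002, 0.0], [0.0, -0.0, -1.0]]
contact_force: [-1.9, -0.1, 3.8]
width: 0.291
```

Call:
step_arm(hand=[0.1,-0.1,-0.2,-0.3,-0.3,-0.3,-0.3,-0.3], travel=[[0,0,0],[0,0,0],[0,0,0],[0,0,0],[0,0,-1],[0,0,-3],[0,0,-4],[0,0,-3]], twist=[[0,0,0],[0,0,0],[0,0,0],[0,0,0],[0,0,0],[0,0,0],[0,0,0],[0,0,0]])

```text
t: 9.0
position: [0.4653, 0.0925, 0.221]
tool_rot: [[-0.002, 1.0, 0.002], [1.0, 0.002, 0.001], [0.001, 0.002, -1.0]]
contact_force: [0.6, 0.2, -0.0]
width: 0.651
```

```bash
python3 - <<'E'
from h import *
s,im=snap('wrist','wG');_,c=snap('scene','sG');print(s['t'],s['position'])
cv2.imwrite('pics/wG.png',cv2.resize(im[:,:,::-1],(768,576)))
M=model('wrist',s);print('exp',proj(M,[.464,.092,.052]))
u=proj(model('scene'),[.464,.092,.05]).astype(int)
crop(c,u[0]-50,u[1]-50,u[0]+50,u[1]+50,5,'pics/sG.png')
E
```

```text
9.0 [0.46534415 0.09250973 0.22100937]
exp [255.13648281 197.14057312]
```

View pics/wG.png

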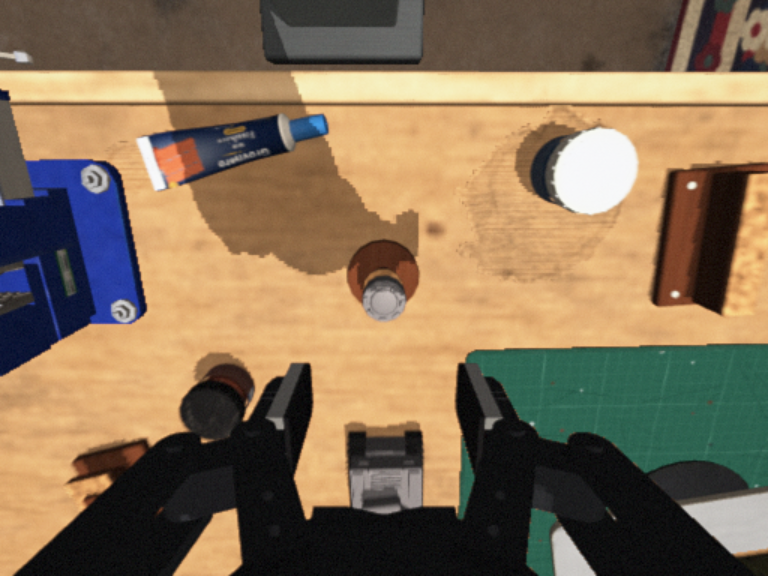

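View pics/sG.png

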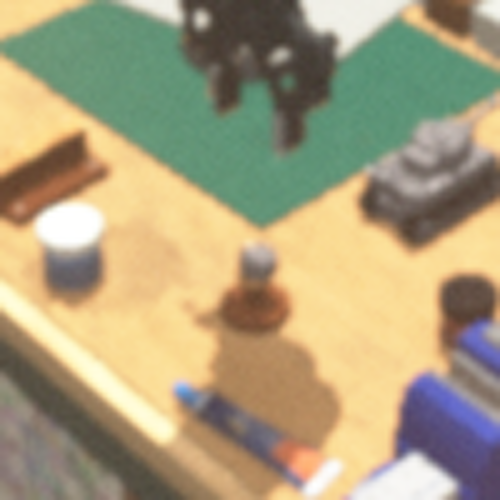

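The cupola sits upright and centred on the small stand (hatch at (383,299), near where I expected it). Next I take views of the turret.

Call:
step_arm(hand=[-1,-1,-1,-1,-1,-1], travel=[[-1,4.5,-1],[-1,4.5,-1],[-1,4,0],[0,0,0],[0,0,0],[0,0,0]], twist=[[0,0,0],[0,0,0],[0,0,0],[0,0,0],[0,0,0],[0,0,0]])

```text
t: 9.7
position: [0.5933, 0.0632, 0.2375]
tool_rot: [[-0.003, 1.0, -0.003], [1.0, 0.003, 0.0], [0.0, -0.003, -1.0]]
contact_force: [0.3, 0.1, -0.4]
width: 0.999
```

```bash
python3 - <<'E'
from h import *
s,im=snap('wrist','wH');print(s['t'],s['position'],abs(s['joint_velocities']).max(),proj(model('wrist',s),[.65,.093,.05]))
E
```

```text
9.7 [0.59327711 0.0632255  0.23747015] 0.01574248549567773 [283.85517713 244.68804242]
```

Call:
step_arm(hand=[-1,-1,-1,-1,-1], travel=[[3,0,0],[3,0,0],[0,0,0],[0,0,0],[0,0,0]], twist=[[0,0,0],[0,0,0],[0,0,0],[0,0,0],[0,0,0]])

```text
t: 10.25
position: [0.5941, 0.1218, 0.2385]
tool_rot: [[-0.001, 1.0, -0.001], [1.0, 0.001, -0.001], [-0.001, -0.001, -1.0]]
contact_force: [0.4, -0.2, -0.1]
width: 1.003
```

```bash
python3 - <<'E'
from h import *
s,im=snap('wrist','wI');print(s['t'],s['position'],abs(s['joint_velocities']).max(),proj(model('wrist',s),[.65,.093,.05]))
_,a=load('wrist','wH')
f=lambda im,u,v,w,h: cv2.resize(im[v:v+h,u:u+w,::-1],None,fx=5,fy=5,interpolation=cv2.INTER_CUBIC)
cv2.imwrite('pics/hi.png',np.hstack([f(a,240,165,75,120),f(im,188,165,75,120)]))
E
```

```text
10.25 [0.59407078 0.12178896 0.23845373] 0.015270131944976041 [228.65740688 243.02346422]
```

View pics/hi.png

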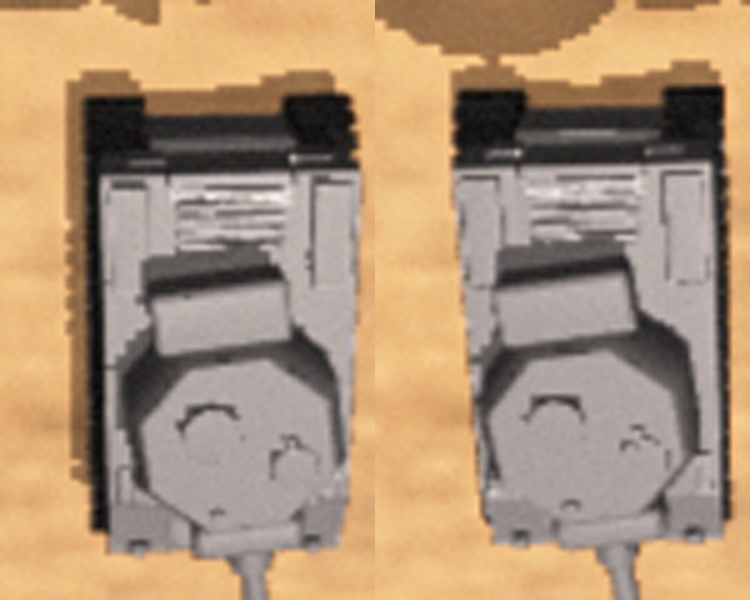

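```bash
python3 - <<'E'
from h import *
H,a=load('wrist','wH');I,b=load('wrist','wI')
c=lambda p,o:((p[0]+.5)/5-.5+o[0],(p[1]+.5)/5-.5+o[1])
oa=(240,165);ob=(188,165)
T=lambda p,q:tri((H,c(p,oa)),(I,c((q[0]-375,q[1]),ob)))
L=[('roofc',(239,443),(592,435)),('box1',(150,295),(497,295)),('box2',(285,280),(632,272)),('box3',(292,338),(637,332)),('box4',(160,355),(505,347)),('rightv',(340,460),(695,448)),('leftv',(140,432),(488,425)),('hullRL',(101,176),(455,172)),('hullRR',(361,174),(715,166)),('hullFR',(345,545),(720,530))]
for n,p,q in L:
    x,e=T(p,q);print(n,x.round(4),round(e[0],4))
t=lambda p:plane(H,c(p,oa),.062);u=lambda p:plane(I,c((p[0]-375,p[1]),ob),.062)
for f,i in((t,1),(u,2)):
    e=f(L[2][i])-f(L[1][i]);g=f(L[3][i])-f(L[4][i]); print('heading',np.degrees(np.arctan2(-e[0],e[1])),np.degrees(np.arctan2(-g[0],g[1])), f(L[0][i]))
E
```

```text
roofc [0.6555 0.096  0.0583] 0.0001
box1 [0.6248 0.0773 0.0543] 0.0008
box2 [0.6213 0.1046 0.0527] 0.0
box3 [0.6318 0.1058 0.0583] 0.0002
box4 [0.6347 0.0792 0.0596] 0.0
rightv [0.6595 0.1173 0.0573] 0.0003
leftv [0.6509 0.0754 0.0621] 0.0002
hullRL [0.6038 0.0674 0.04  ] 0.0004
hullRR [0.6031 0.1215 0.0393] 0.0
hullFR [0.6884 0.1226 0.0442] 0.0007
heading 7.033964524685567 8.246946408533876 [0.65324166 0.09554514 0.062     ]
heading 10.493519745911374 7.186083636237436 [0.65338917 0.09642869 0.062     ]
```

Call:
step_arm(hand=[-1,-1,-0.6,-0.6,-0.6,-0.6,-0.6], travel=[[-1.3,3,1],[-1.25,3,2],[0,0,3.5],[0,0,3],[0,0,0],[0,0,0],[0,0,0]], twist=[[0,0,0],[0,0,0],[0,0,-4],[0,0,-4],[0,0,0],[0,0,0],[0,0,0]])

```text
t: 11.0
position: [0.6562, 0.0971, 0.1458]
tool_rot: [[-0.14, 0.99, 0.004], [0.99, 0.14, 0.0], [-0.0, 0.004, -1.0]]
contact_force: [-0.7, -0.8, 0.4]
width: 0.803
```

```bash
python3 - <<'E'
from h import *
s,im=snap('wrist','wJ');print(s['t'],s['position'],s['width'],togo([.6545,.0962,.117],s))
cv2.imwrite('pics/wJ.png',cv2.resize(im[:,:,::-1],(768,576)))
E
```

```text
11.0 [0.65623994 0.09709277 0.14577254] 0.8034570102872314 [-0.0640251  -0.19558043  2.8765401 ]
```

View pics/wJ.png

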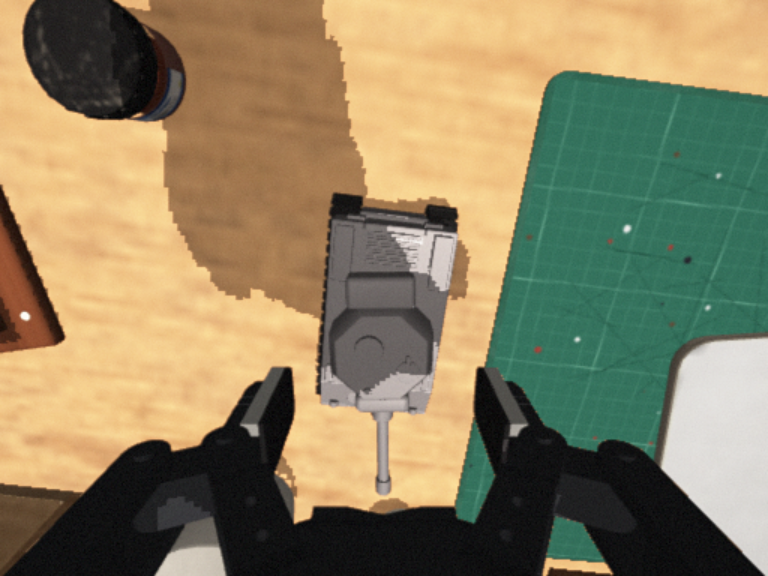

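```bash
python3 - <<'E'
from h import *
J,im=load('wrist','wJ')
crop(im,205,170,305,285,6,'pics/jz.png')
E
```

```text
(no output)
```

View pics/jz.png

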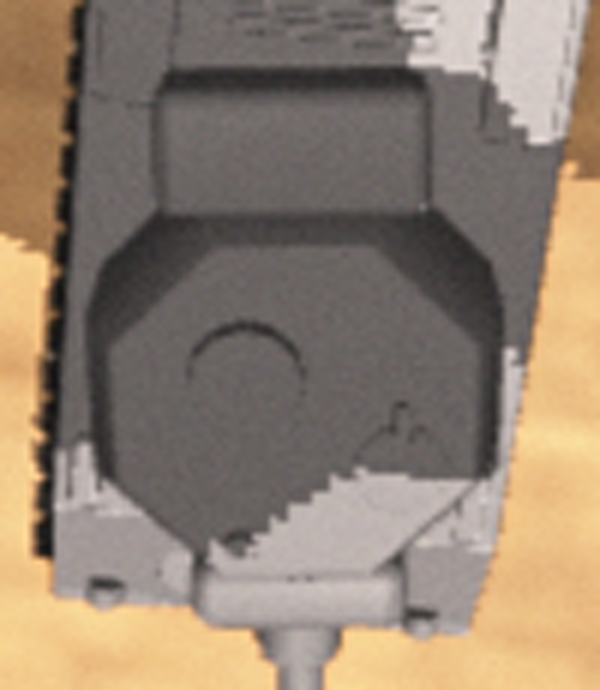

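Call:
step_arm(hand=[-0.6,-0.6,-0.6,0.6,0.6,0.6,0.6,0.6], travel=[[-0.1,-0.35,1],[0,0,1.5],[0,0,0.3],[0,0,0],[0,0,0],[0,0,0],[0,0,0],[0,0,0]], twist=[[0,0,0],[0,0,0],[0,0,0],[0,0,0],[0,0,0],[0,0,0],[0,0,0],[0,0,0]])

```text
t: 11.85
position: [0.6516, 0.096, 0.1155]
tool_rot: [[-0.141, 0.99, 0.0], [0.99, 0.141, 0.0], [0.0, 0.0, -1.0]]
contact_force: [0.1, -0.2, -0.7]
width: 0.503
```

Call:
step_arm(hand=[0.6,0.6,0.6,0.6,0.6,0.6,0.6], travel=[[0,0,-0.5],[0,0,-1],[0,0,-2],[0,0,-3],[0,0,-3.5],[0,0,0],[0,0,0]], twist=[[0,0,0],[0,0,0],[0,0,0],[0,0,0],[0,0,0],[0,0,0],[0,0,0]])

```text
t: 12.55
position: [0.6526, 0.096, 0.2179]
tool_rot: [[-0.141, 0.99, 0.004], [0.99, 0.141, 0.001], [0.0, 0.004, -1.0]]
contact_force: [-0.2, 0.2, -0.9]
width: 0.501
```

```bash
python3 - <<'E'
from h import *
s,im=snap('wrist','wK');print(s['t'],s['position'],s['width'],s['contact_force'],s['q'].round(2),togo([.581,-.321,.215],s))
cv2.imwrite('pics/wK.png',cv2.resize(im[:,:,::-1],(768,576)))
E
```

```text
12.55 [0.65256925 0.09596492 0.21786692] 0.5005084215110124 [-0.15778488  0.16446993 -0.89251789] [-0.38  0.49  0.23  1.66 -0.12  1.01  1.6 ] [-40.27215339 -12.96178618   0.21675835]
```

View pics/wK.png

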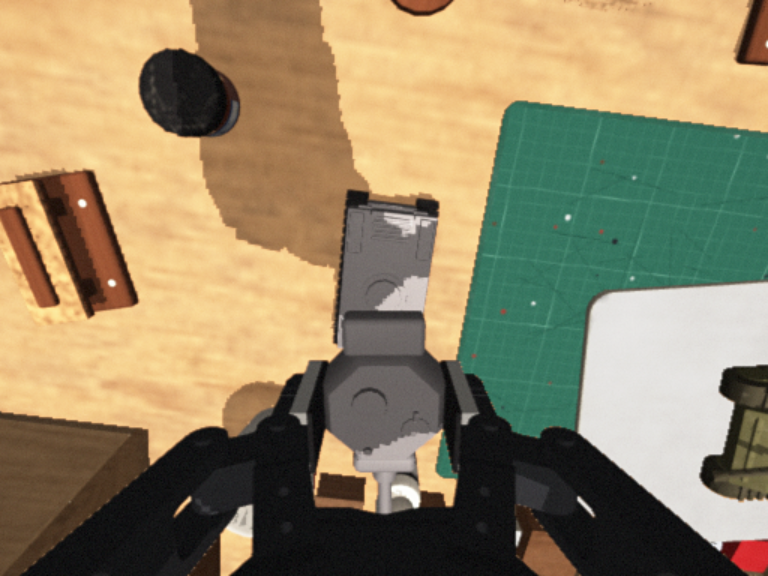

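Call:
step_arm(hand=[0.6,0.6,0.6,0.6,0.6,0.6,0.6,0.6,0.6,0.6,0.6,0.6], travel=[[-2,-0.3,0],[-4,-0.6,0],[-4,-0.6,0],[-4,-0.6,0],[-4,-0.6,0],[-4,-0.6,0],[-4,-0.6,0],[-4,-0.6,0],[-3,-0.4,0],[0,0,0],[0,0,0],[0,0,0]], twist=[[0,0,0],[0,0,0],[0,0,0],[0,0,0],[0,0,0],[0,0,0],[0,0,0],[0,0,0],[0,0,0],[0,0,0],[0,0,0],[0,0,0]])

```text
t: 13.8
position: [0.6494, -0.2354, 0.2139]
tool_rot: [[-0.143, 0.99, -0.002], [0.99, 0.143, 0.002], [0.003, -0.002, -1.0]]
contact_force: [0.7, 0.4, 0.2]
width: 0.502
```

```bash
python3 - <<'E'
from h import *
s,im=snap('wrist','wL');print(s['t'],s['position'],s['width'],s['contact_force'],s['q'].round(2))
cv2.imwrite('pics/wL.png',cv2.resize(im[:,:,::-1],(768,576)))
E
```

```text
13.8 [ 0.64939077 -0.2353716   0.21391064] 0.5023265821087487 [0.65619374 0.3531373  0.20303654] [ 0.07  0.56  0.3   1.57 -0.18  1.04  2.13]
```

View pics/wL.png

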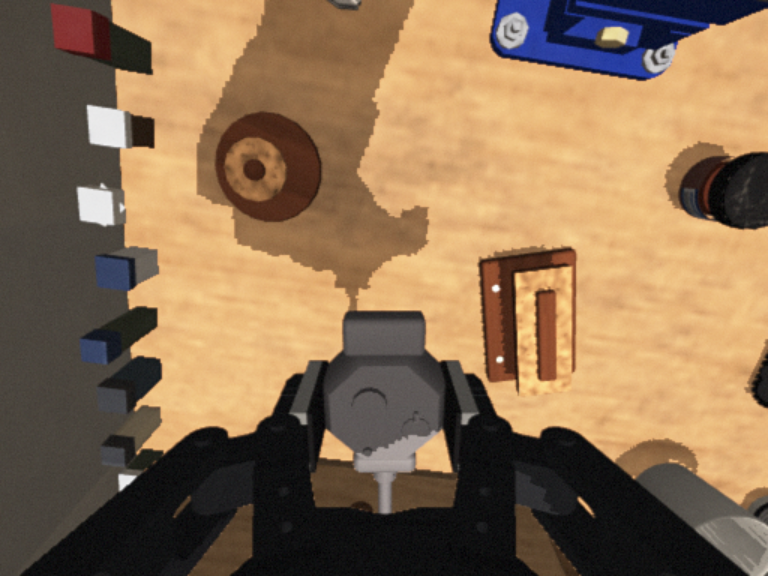

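Call:
step_arm(hand=[0.6,0.6,0.6,0.6,0.6], travel=[[-3,-0.4,0],[-3,-0.4,0],[0,0,0],[0,0,0],[0,0,0]], twist=[[0,0,0],[0,0,0],[0,0,0],[0,0,0],[0,0,0]])

```text
t: 14.35
position: [0.651, -0.2953, 0.215]
tool_rot: [[-0.144, 0.99, -0.0], [0.99, 0.144, 0.002], [0.002, 0.0, -1.0]]
contact_force: [-0.1, 0.3, -0.2]
width: 0.504
```

```bash
python3 - <<'E'
from h import *
s,im=snap('wrist','wM');print(s['t'],s['position'],s['q'].round(2))
_,a=load('wrist','wL')
f=lambda im,u,v,w,h: cv2.resize(im[v:v+h,u:u+w,::-1],None,fx=4,fy=4,interpolation=cv2.INTER_CUBIC)
u=proj(model('wrist',s),[.581,-.321,.03]).astype(int);print(u)
cv2.imwrite('pics/lm.png',np.hstack([f(a,130,65,95,95),f(im,200,65,95,95)]))
cv2.imwrite('pics/wM.png',cv2.resize(im[:,:,::-1],(768,576)))
E
```

```text
14.35 [ 0.65096633 -0.29526688  0.21504147] [ 0.15  0.6   0.31  1.51 -0.2   1.07  2.22]
[238 115]
```

View pics/lm.png

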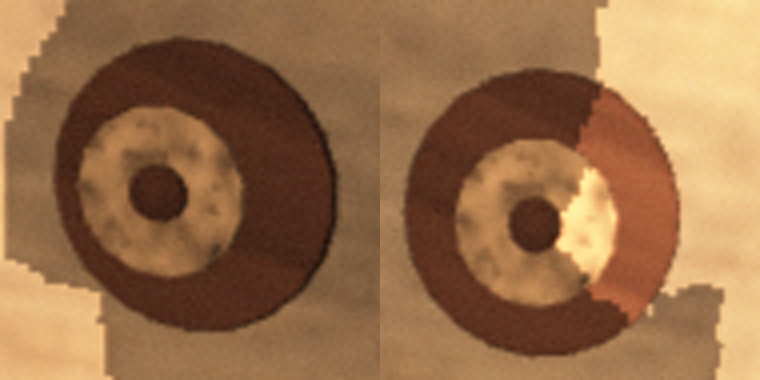

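View pics/wM.png

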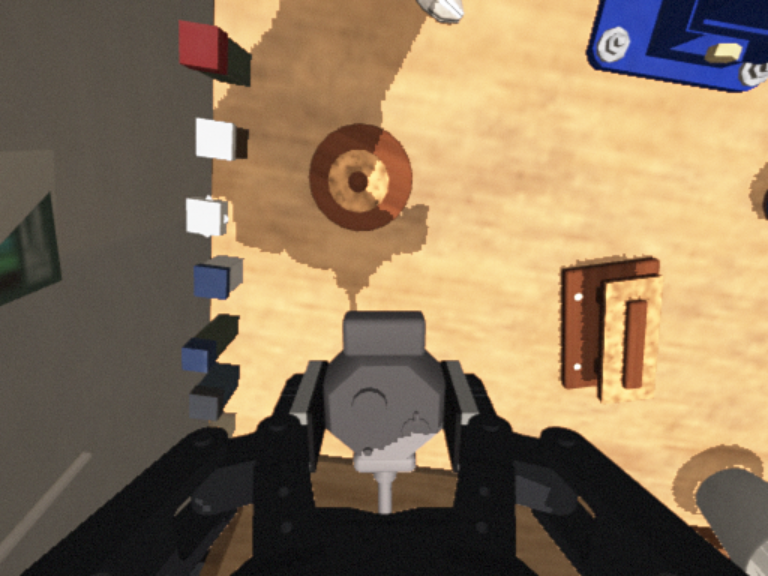

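```bash
python3 - <<'E'
from h import *
L,a=load('wrist','wL');M,b=load('wrist','wM')
c=lambda p,o:((p[0]+.5)/4-.5+o[0],(p[1]+.5)/4-.5+o[1])
p,q=c((160,191.5),(130,65)),c((156.5,222.5),(200,65))
print(tri((L,p),(M,q)),plane(L,p,.036),plane(M,q,.036))
d=np.load('wM.npz')
# turret roof centre in tool
for v in (258,262,266): 
    x=plane(M,(256.5,v),d['p'][2]-.0515);print(d['R'].T@(x-d['p']))
x=plane(M,p,.036)
print(togo(plane(M,q,.036)))
f=lambda im,u,v,w,h: cv2.resize(im[v:v+h,u:u+w,::-1],None,fx=4,fy=4,interpolation=cv2.INTER_CUBIC)
cv2.imwrite('pics/lmh.png',np.hstack([f(a,315,160,75,110),f(b,370,165,75,110)]))
crop(b,205,200,305,320,5,'pics/mz.png')
E
```

```text
(array([ 0.58430404, -0.31972832,  0.0362962 ]), [np.float64(3.2064669883842987e-05), np.float64(3.206466988404111e-05)]) [ 0.5843543  -0.31981496  0.036     ] [ 0.58428822 -0.31974403  0.036     ]
[ 0.00027118 -0.00846578  0.05149857]
[ 0.00027216 -0.00614824  0.05149917]
[ 0.00027315 -0.00380569  0.05149979]
[-1.51777773 -6.97043098 17.90291249]
```

View pics/lmh.png

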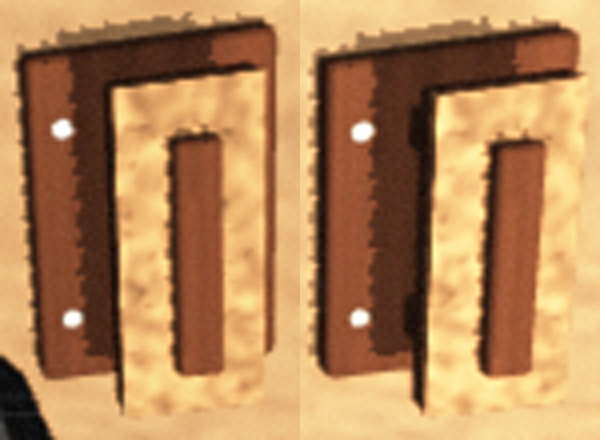

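View pics/mz.png

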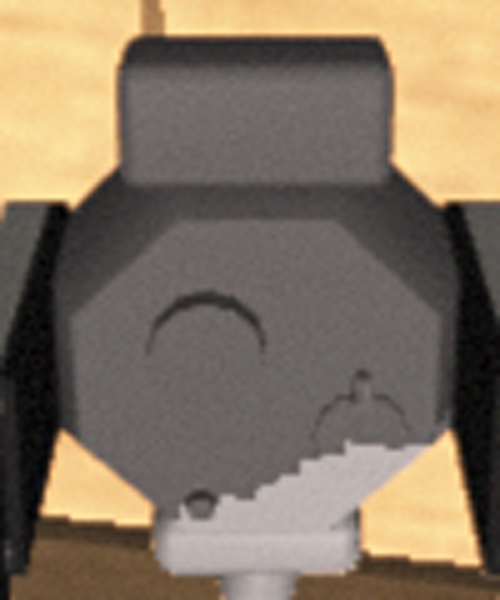

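Call:
step_arm(hand=[0.6,0.6,0.6,0.6,0.6,0.6,0.6], travel=[[-0.8,-3.5,1],[-0.7,-3.5,2],[0,0,3],[0,0,2.2],[0,0,0.5],[0,0,0],[0,0,0]], twist=[[0,0,0],[0,0,0],[0,0,0],[0,0,0],[0,0,0],[0,0,0],[0,0,0]])

```text
t: 15.1
position: [0.5845, -0.3224, 0.1298]
tool_rot: [[-0.143, 0.99, 0.002], [0.99, 0.143, -0.001], [-0.001, 0.002, -1.0]]
contact_force: [-0.0, -0.5, -0.3]
width: 0.501
```

```bash
python3 - <<'E'
from h import *
s,im=snap('wrist','wN');_,c=snap('scene','sN');print(s['t'],s['position'],s['contact_force'],togo([.5833,-.320,.109]))
cv2.imwrite('pics/wN.png',cv2.resize(im[:,:,::-1],(768,576)))
crop(c,290,180,410,290,5,'pics/sN.png')
E
```

```text
15.1 [ 0.58452385 -0.32238492  0.1297995 ] [-0.02098295 -0.54438446 -0.2836769 ] [ 0.33115547 -0.07971965  2.13314751]
```

View pics/wN.png

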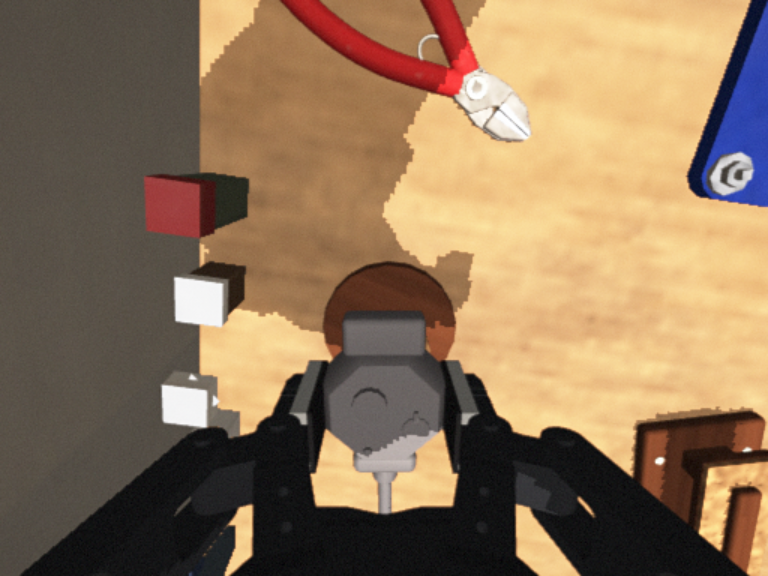

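View pics/sN.png

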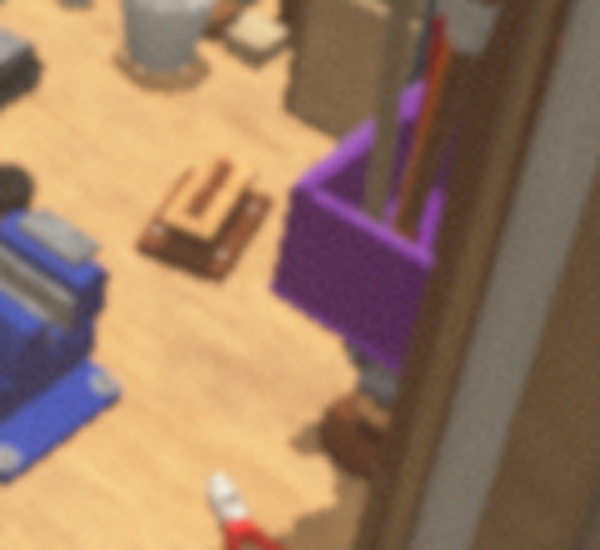

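Call:
step_arm(hand=[0.6,0.6,0.6,0.6,0.6], travel=[[0.3,-0.1,0.8],[0,0,0.8],[0,0,0.3],[0,0,0],[0,0,0]], twist=[[0,0,0],[0,0,0],[0,0,0],[0,0,0],[0,0,0]])

```text
t: 15.7
position: [0.5814, -0.3201, 0.1091]
tool_rot: [[-0.141, 0.99, -0.0], [0.99, 0.141, 0.0], [0.0, -0.0, -1.0]]
contact_force: [-0.2, 0.3, -0.9]
width: 0.499
```

Call:
step_arm(hand=[0.6,0.6,0.6], travel=[[0,0,0.1],[0,0,0.1],[0,0,0]], twist=[[0,0,0],[0,0,0],[0,0,0]])

```text
t: 16.0
position: [0.5815, -0.3201, 0.1075]
tool_rot: [[-0.141, 0.99, -0.0], [0.99, 0.141, -0.0], [-0.0, -0.0, -1.0]]
contact_force: [-0.1, 0.1, -0.6]
width: 0.502
```

Call:
step_arm(hand=[0.6,0.6,0.6], travel=[[0,0.17,0],[0,0,0.07],[0,0,0]], twist=[[0,0,0],[0,0,0],[0,0,0]])

```text
t: 16.3
position: [0.5837, -0.3198, 0.1072]
tool_rot: [[-0.141, 0.99, 0.001], [0.99, 0.141, -0.0], [-0.0, 0.001, -1.0]]
contact_force: [0.6, 0.5, 0.9]
width: 0.496
```

Call:
step_arm(hand=[0.6,0.6], travel=[[0,0,0.07],[0,0,0]], twist=[[0,0,0],[0,0,0]])

```text
t: 16.5
position: [0.5837, -0.3199, 0.1071]
tool_rot: [[-0.141, 0.99, 0.001], [0.99, 0.141, 0.0], [-0.0, 0.001, -1.0]]
contact_force: [-0.5, 1.9, 4.2]
width: 0.5
```

Contact at the expected height (4 N), so I release and back off.

Call:
step_arm(hand=[-0.1,-0.2,-0.3,-0.4,-0.4,-0.4,-0.4,-0.4,-0.4], travel=[[0,0,0],[0,0,0],[0,0,0],[0,0,0],[0,0,-1],[0,0,-3],[0,0,-4],[0,0,-3],[0,0,0]], twist=[[0,0,0],[0,0,0],[0,0,0],[0,0,0],[0,0,0],[0,0,0],[0,0,0],[0,0,0],[0,0,0]])

```text
t: 17.4
position: [0.5864, -0.3222, 0.2233]
tool_rot: [[-0.141, 0.99, 0.011], [0.99, 0.141, -0.005], [-0.007, 0.01, -1.0]]
contact_force: [0.3, -1.0, 0.4]
width: 0.7
```

```bash
python3 - <<'E'
from h import *
s,im=snap('wrist','wO');_,t=snap('top','tO');print(s['t'],s['position'],proj(model('wrist',s),[.5843,-.3197,.056])*1.5,proj(model('wrist',s),[.5843,-.3197,.0])*1.5)
cv2.imwrite('pics/wO.png',cv2.resize(im[:,:,::-1],(768,576)))
E
```

```text
17.4 [ 0.58637285 -0.32217043  0.22330998] [390.21149587 293.86223591] [389.59008021 269.4600272 ]
```

View pics/wO.png

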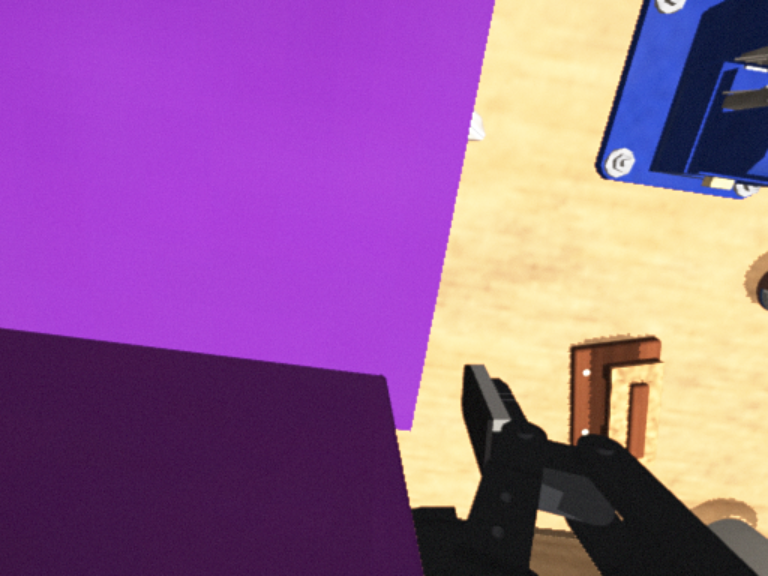

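The wrist camera has come up under the purple bin hanging on the side wall, at a height of roughly 0.2 m or more. I'll back down a little and move left, away from it.

Call:
step_arm(hand=[-0.4,-0.4,-0.4,-0.4,-0.4,-0.4], travel=[[0,0,2.5],[0,0,2.5],[4,0,0],[4,0,0],[4,0,0],[0,0,0]], twist=[[0,0,0],[0,0,0],[0,0,0],[0,0,0],[0,0,0],[0,0,0]])

```text
t: 18.1
position: [0.5652, -0.1918, 0.1633]
tool_rot: [[-0.151, 0.988, -0.006], [0.988, 0.151, 0.007], [0.008, -0.005, -1.0]]
contact_force: [-0.2, 0.6, 0.4]
width: 0.699
```

```bash
python3 - <<'E'
from h import *
s,im=snap('wrist','wP');_,t=snap('top','tP');_,c=snap('scene','sP');print(s['t'],s['position'],s['contact_force'],s['tau'].round(1),proj(model('wrist',s),[.5843,-.3197,.056])*1.5)
cv2.imwrite('pics/wP.png',cv2.resize(im[:,:,::-1],(768,576)))
cv2.imwrite('pics/tP.png',cv2.resize(t[60:300,170:512,::-1],None,fx=2.2,fy=2.2,interpolation=cv2.INTER_CUBIC))
E
```

```text
18.1 [ 0.56519051 -0.1917875   0.16325322] [-0.15666     0.63053896  0.3847328 ] [  1.4 -41.9   5.4 -20.1   0.1   0.1  -0.2] [107.34848429 341.55008585]
```

View pics/wP.png

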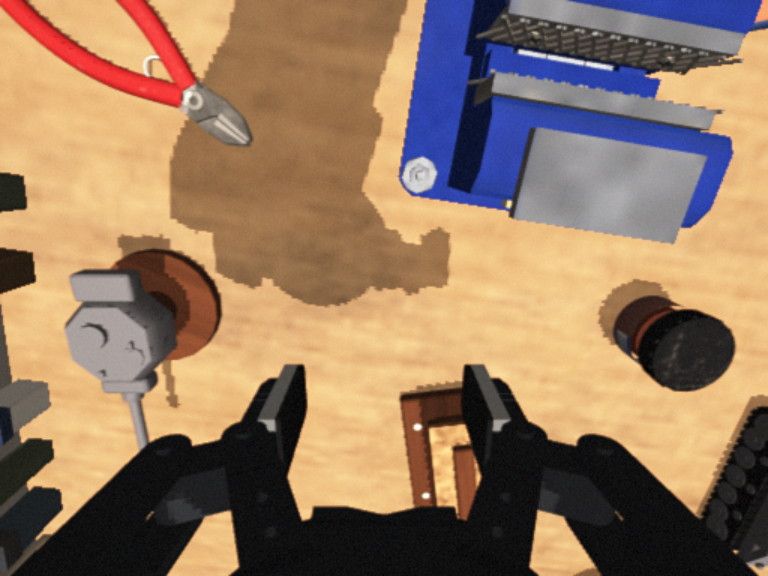

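View pics/tP.png

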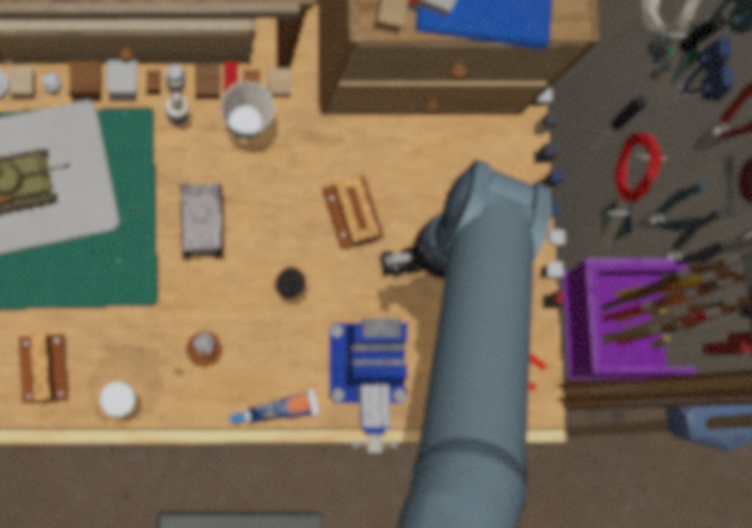

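Call:
step_arm(hand=[-0.6,-0.6,-0.6,-0.6,-0.6,-0.6], travel=[[0,2,-2],[0,3,-3],[0,1,-2],[0,0,0],[0,0,0],[0,0,0]], twist=[[0,0,0],[0,0,0],[0,0,0],[0,0,0],[0,0,0],[0,0,0]])

```text
t: 18.85
position: [0.6235, -0.194, 0.234]
tool_rot: [[-0.139, 0.99, -0.004], [0.99, 0.139, 0.0], [0.001, -0.004, -1.0]]
contact_force: [0.7, -0.5, -1.1]
width: 0.798
```

```bash
python3 - <<'E'
from h import *
s,im=snap('wrist','wQ');print(s['t'],s['position'],abs(s['joint_velocities']).max(),s['tau'].round(1))
M=model('wrist',s)
for p in ([.5843,-.3197,.056],[.5843,-.3197,.01]): print(proj(M,p)*1.5)
cv2.imwrite('pics/wQ.png',cv2.resize(im[:,:,::-1],(768,576)))
crop(im,40,70,150,190,6,'pics/wQz.png')
E
```

```text
18.85 [ 0.62349435 -0.19397312  0.23397282] 0.011147264360565144 [ -0.2 -44.4   4.3 -23.9   0.   -0.    0. ]
[183.32133129 205.12581593]
[213.82509633 198.45227558]
```

View pics/wQ.png

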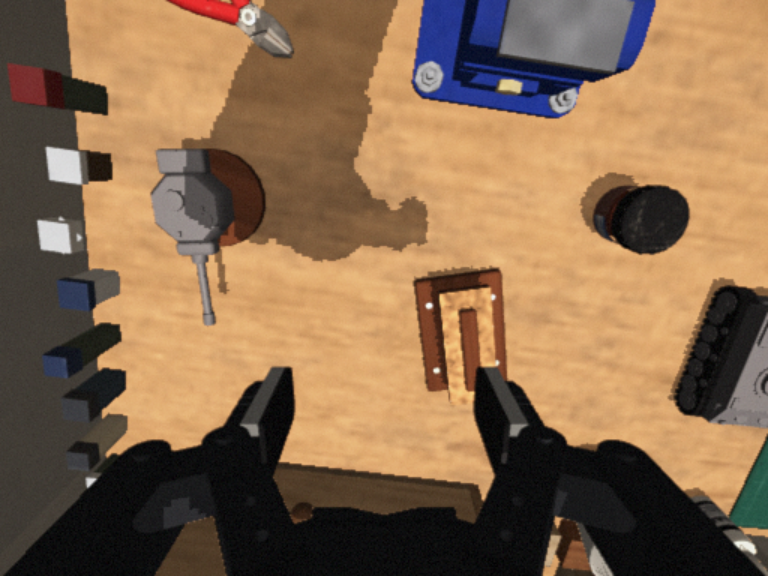

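View pics/wQz.png

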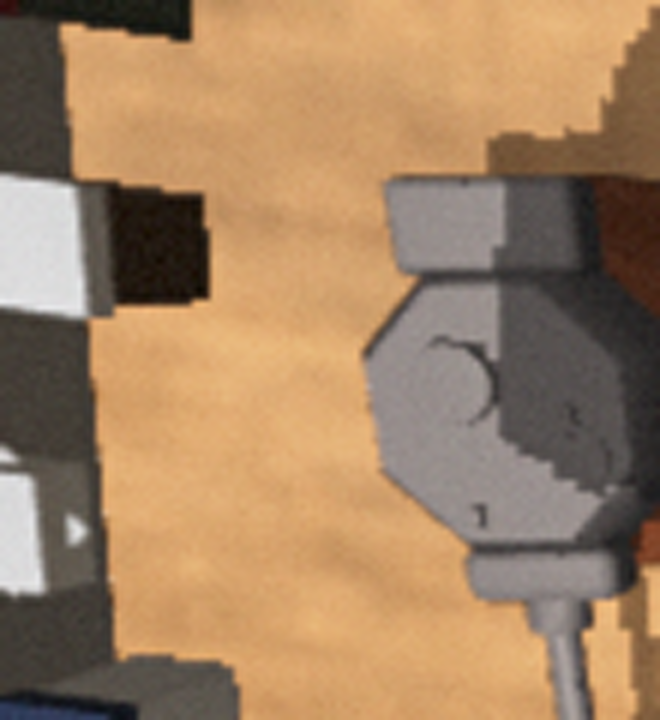

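The turret is upright and centred on its stand: roof centre at (184,206), expected (183,205). Next I work out the hull stand from the earlier view pair plus this one.

```bash
python3 - <<'E'
from h import *
L,a=load('wrist','wL');M,b=load('wrist','wM')
c=lambda p,o:((p[0]+.5)/4-.5+o[0],(p[1]+.5)/4-.5+o[1])
oL=(315,160);oM=(370,165)
tab=[((112,87),(133,94)),((265,70),(287,74)),((262,404),(272,408)),((122,413),(125,411))]
bar=[((172,142),(193,147)),((220,136),(245,140)),((222,372),(230,372)),((178,375),(182,376))]
for n,Ls,z in(('tab',tab,.036),('bar',bar,.042)):
    X=np.array([tri((L,c(p,oL)),(M,c(q,oM)))[0] for p,q in Ls]);print(n,X.round(4).tolist(),X.mean(0))
    for Mo,i,o in((L,0,oL),(M,1,oM)):
        P=np.array([plane(Mo,c(l[i],o),z) for l in Ls]);d=(P[3]+P[2]-P[0]-P[1])[:2]
        print(P.mean(0).round(4),np.degrees(np.arctan2(d[1],d[0])),np.linalg.norm(d)/2)
Q,im=load('wrist','wQ');crop(im,270,170,345,280,5,'pics/qh.png')
E
```

```text
tab [[0.6245, -0.1545, 0.0312], [0.6146, -0.1199, 0.0322], [0.6955, -0.1034, 0.0468], [0.7072, -0.1333, 0.0379]] [ 0.66042987 -0.12777653  0.03701412]
[ 0.6617 -0.1269  0.036 ] 15.826686516025442 0.08932131483291486
[ 0.6617 -0.1265  0.036 ] 17.433042177485824 0.09031808157763263
bar [[0.6345, -0.1388, 0.036], [0.6302, -0.1297, 0.04], [0.6903, -0.1129, 0.0413], [0.6953, -0.1212, 0.0367]] [ 0.66255752 -0.12563125  0.03849209]
[ 0.6613 -0.1273  0.042 ] 16.275085871557454 0.062421000365619914
[ 0.6612 -0.1282  0.042 ] 16.473328020228493 0.06265361201601
```

View pics/qh.png

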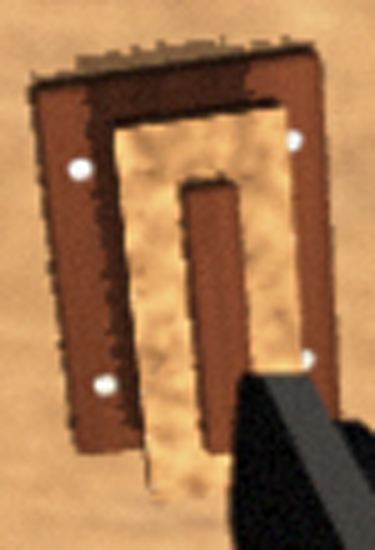

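```bash
python3 - <<'E'
from h import *
Q,im=load('wrist','wQ')
c=lambda p:((p[0]+.5)/5-.5+270,(p[1]+.5)/5-.5+170)
g=lambda p,z:plane(Q,c(p),z)
ang=lambda a,b:np.degrees(np.arctan2((b-a)[1],(b-a)[0]))
print(ang(g((113,130),.036),g((152,495),.036)),ang(g((283,105),.036),g((302,372),.036)))
r=g((113,130),.036);l=g((283,105),.036);m=(r+l)/2;t=np.radians(16.3)
print('rear mid',m,'centre',m[:2]+.045*np.array([np.cos(t),np.sin(t)]),np.linalg.norm(r-l),ang(r,l)-90)
S=[g(p,.010) for p in[(80,169),(293,139),(307,358),(105,384)]]
print('screws',np.mean(S,0),ang(S[0],S[3]),ang(S[1],S[2]))
E
```

```text
16.121158597984632 16.440730925042978
rear mid [ 0.618633   -0.13908971  0.036     ] centre [ 0.66182423 -0.12645971] 0.035108641451140586 16.768753939162224
screws [ 0.66167562 -0.12578667  0.01      ] 16.13844282347538 16.153596590926533
```

Call:
step_arm(hand=[-1,-1,-1,-1,-1,-1,-1,-1,-1,-1], travel=[[3,0.1,0],[4,0.1,0],[4.5,0.1,0],[4.5,0.1,0],[4.5,0.1,0],[4,0.1,0],[1.5,0,0],[0,0,0],[0,0,0],[0,0,0]], twist=[[0,0,0],[0,0,0],[0,0,0],[0,0,0],[0,0,0],[0,0,3.2],[0,0,3.3],[0,0,0],[0,0,0],[0,0,0]])

```text
t: 19.9
position: [0.5956, 0.0625, 0.2356]
tool_rot: [[-0.025, 1.0, -0.001], [1.0, 0.025, -0.002], [-0.002, -0.001, -1.0]]
contact_force: [-0.1, -0.1, 0.1]
width: 1.003
```

```bash
python3 - <<'E'
from h import *
s,im=snap('wrist','wR');print(s['t'],s['position'],s['tool_rot'][:,0].round(3),abs(s['joint_velocities']).max(),proj(model('wrist',s),[.65,.093,.044]))
cv2.imwrite('pics/wR.png',cv2.resize(im[:,:,::-1],(768,576)))
E
```

```text
19.9 [0.59558811 0.06254244 0.23560595] [-0.025  1.    -0.002] 0.008138147126318749 [283.37909631 241.0766265 ]
```

Call:
step_arm(hand=[-1,-1,-1,-1,-1], travel=[[3,0,0],[3,0,0],[0,0,0],[0,0,0],[0,0,0]], twist=[[0,0,0],[0,0,0],[0,0,0],[0,0,0],[0,0,0]])

```text
t: 20.45
position: [0.5944, 0.123, 0.236]
tool_rot: [[-0.025, 1.0, -0.0], [1.0, 0.025, -0.002], [-0.002, -0.0, -1.0]]
contact_force: [0.5, -0.2, -0.6]
width: 1.0
```

```bash
python3 - <<'E'
from h import *
s,im=snap('wrist','wS');print(s['t'],s['position'],s['tool_rot'][:,0].round(3),abs(s['joint_velocities']).max(),proj(model('wrist',s),[.65,.093,.044]))
M=model('wrist',s);u=proj(M,[.65,.093,.044]).astype(int)
R,a=load('wrist','wR');v=proj(R,[.65,.093,.044]).astype(int)
f=lambda im,u,w,h: cv2.resize(im[u[1]-h:u[1]+h,u[0]-w:u[0]+w,::-1],None,fx=5,fy=5,interpolation=cv2.INTER_CUBIC)
print(u,v)
cv2.imwrite('pics/rs.png',np.hstack([f(a,v,40,60),f(im,u,40,60)]))
E
```

```text
20.45 [0.59441113 0.12301847 0.23601212] [-0.025  1.    -0.002] 0.0066164230268750115 [226.72024524 240.44295843]
[226 240] [283 241]
```

View pics/rs.png

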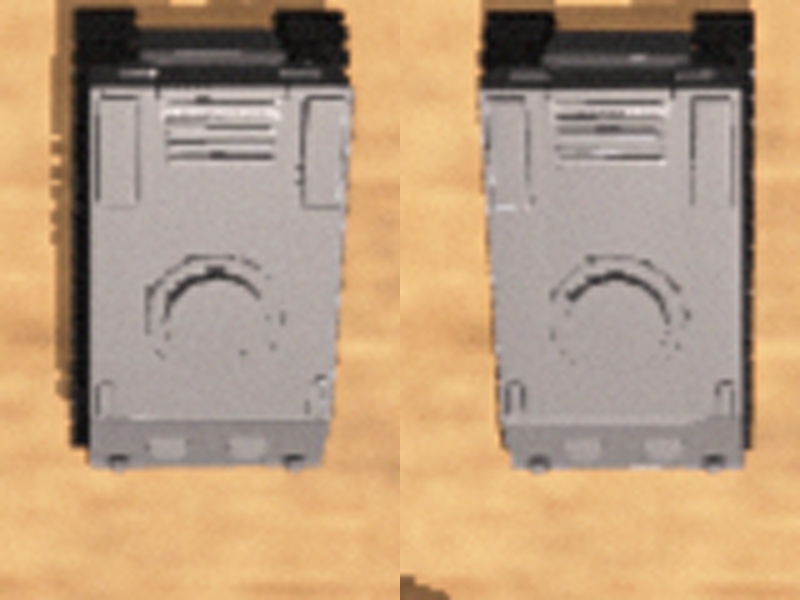

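```bash
python3 - <<'E'
from h import *
R,_=load('wrist','wR');S,_=load('wrist','wS')
cR=lambda p:((p[0]+.5)/5-.5+283-40,(p[1]+.5)/5-.5+241-60)
cS=lambda p:((p[0]+.5)/5-.5+226-40,(p[1]+.5)/5-.5+240-60)
z=.044
a=plane(S,cS((81,86)),z);b=plane(S,cS((100,422)),z);c=plane(R,cR((352,88)),z);d=plane(R,cR((330,420)),z)
ang=lambda a,b:np.degrees(np.arctan2((b-a)[1],(b-a)[0]))
print(a,b,c,d,ang(a,b),ang(c,d),'width',np.linalg.norm(a-c),np.linalg.norm(b-d))
print('tri RL',tri((R,cR((91,88))),(S,cS((81,86))))[0],'RR',tri((R,cR((352,88))),(S,cS((342,86))))[0],'ring',tri((R,cR((213,318))),(S,cS((220,318))))[0], plane(R,cR((213,318)),.048))
m=(a+c)/2;print(m, m[:2]+.048*np.array([1,.03]),(a+b+c+d)/4, np.linalg.norm((b+d-a-c)/2))
E
```

```text
[0.60142489 0.0682438  0.044     ] [0.67955517 0.0694276  0.044     ] [0.60098007 0.12020185 0.044     ] [0.67812362 0.12239698 0.044     ] 0.8680622270503122 1.6299182952593325 width 0.05195995515643388 0.052988714001625255
tri RL [0.60303854 0.06751401 0.04051717] RR [0.60182954 0.1210568  0.04011726] ring [0.65556588 0.09567256 0.04003859] [0.65154256 0.09463313 0.048     ]
[0.60120248 0.09422282 0.044     ] [0.64920248 0.09566282] [0.64002094 0.09506755 0.044     ] 0.07765529553718988
```

Call:
step_arm(hand=[-1,-1,-1,-1,-1,-1,-1], travel=[[-1.5,2.7,1],[-1.4,2.7,2],[0,0,3.5],[0,0,3],[0,0,1.5],[0,0,0],[0,0,0]], twist=[[0,0,0],[0,0,0],[0,0,0],[0,0,0],[0,0,0],[0,0,0],[0,0,0]])

```text
t: 21.2
position: [0.6495, 0.0977, 0.1269]
tool_rot: [[-0.027, 1.0, 0.001], [1.0, 0.027, -0.0], [-0.0, 0.001, -1.0]]
contact_force: [-0.4, 0.2, 0.5]
width: 1.001
```

```bash
python3 - <<'E'
from h import *
s,im=snap('wrist','wT');print(s['t'],s['position'],s['tool_rot'][:,0],togo([.6492,.0953,.0985],s))
cv2.imwrite('pics/wT.png',cv2.resize(im[:,:,::-1],(768,576)))
E
```

```text
21.2 [0.64945866 0.09772482 0.12689604] [-2.74875179e-02  9.99622137e-01 -1.40646739e-04] [-0.24127955 -0.03588011  2.83959714]
```

View pics/wT.png

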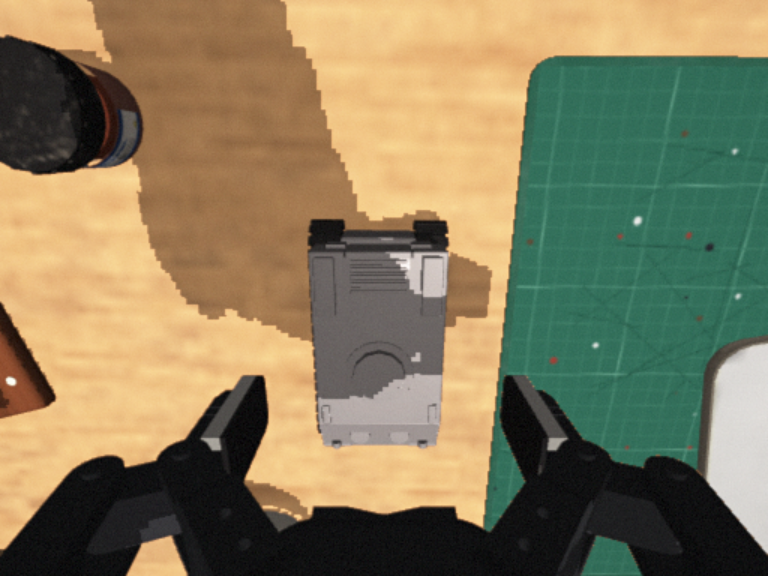

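Call:
step_arm(hand=[-1,-1,-1,0.4,0.4,0.4,0.4,0.4], travel=[[-0.25,0,1],[0,0,1.4],[0,0,0.4],[0,0,0],[0,0,0],[0,0,0],[0,0,0],[0,0,0]], twist=[[0,0,0],[0,0,0],[0,0,0],[0,0,0],[0,0,0],[0,0,0],[0,0,0],[0,0,0]])

```text
t: 22.05
position: [0.6493, 0.0959, 0.0985]
tool_rot: [[-0.028, 1.0, 0.001], [1.0, 0.028, 0.0], [0.0, 0.001, -1.0]]
contact_force: [0.6, 0.2, 0.2]
width: 0.615
```

Call:
step_arm(hand=[0.4,0.4,0.4,0.4,0.4,0.4,0.4], travel=[[0,0,-0.5],[0,0,-1],[0,0,-2],[0,0,-3],[0,0,-4],[0,0,0],[0,0,0]], twist=[[0,0,0],[0,0,0],[0,0,0],[0,0,0],[0,0,0],[0,0,0],[0,0,0]])

```text
t: 22.75
position: [0.65, 0.0958, 0.2056]
tool_rot: [[-0.028, 1.0, 0.004], [1.0, 0.028, 0.001], [0.001, 0.004, -1.0]]
contact_force: [0.8, 0.2, -1.6]
width: 0.617
```

```bash
python3 - <<'E'
from h import *
s,im=snap('wrist','wU');print(s['t'],s['position'],s['width'],s['contact_force'],s['q'].round(2))
cv2.imwrite('pics/wU.png',cv2.resize(im[:,:,::-1],(768,576)))
crop(im,190,150,320,300,5,'pics/uz.png')
E
```

```text
22.75 [0.65001546 0.09581899 0.20559279] 0.6169180154209599 [ 0.78572809  0.23812145 -1.58936993] [-0.38  0.5   0.23  1.67 -0.13  0.99  1.49]
```

View pics/wU.png

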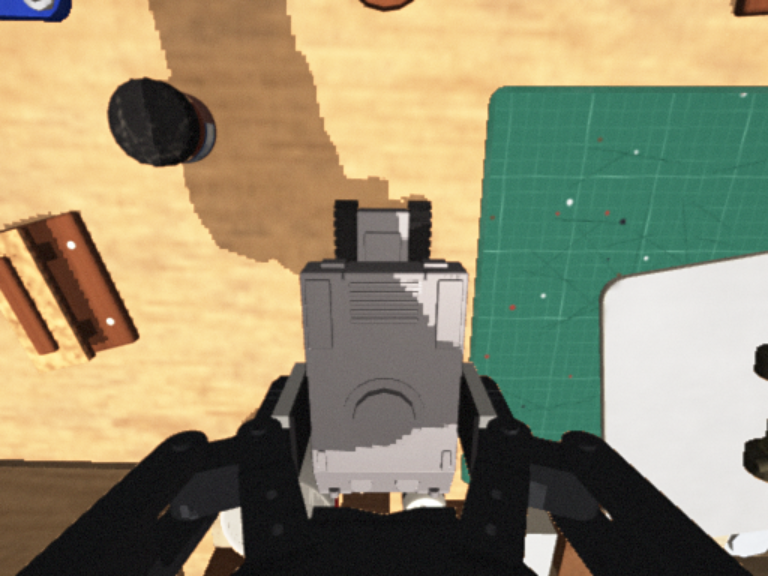

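View pics/uz.png

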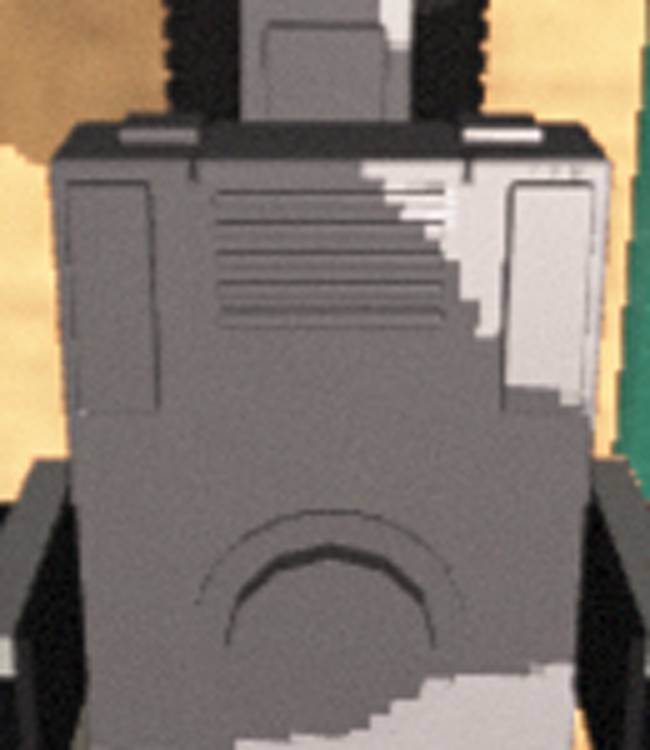

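```bash
python3 - <<'E'
from h import *
U,_=load('wrist','wU');d=np.load('wU.npz')
c=lambda p:((p[0]+.5)/5-.5+190,(p[1]+.5)/5-.5+150)
def tl(uv,dz=.0545):
    K,R,p=U; r=d['R'].T@ray(U,uv)[1]; o=d['R'].T@(p-d['p']); return o+r*(dz-o[2])/r[2]
a,b,e,f=[tl(c(p)) for p in((52,160),(608,158),(87,690),(578,690))]
print(a,b,e,f)
r=(a+b)/2;m=(e+f)/2;print('rear mid',r,'centre y',r[1]+.048,'heading dev deg (tool x per y)',np.degrees(np.arctan2(m[0]-r[0],m[1]-r[1])), np.degrees(np.arctan2(b[1]-a[1],b[0]-a[0])))
E
```

```text
[-0.026242   -0.04760929  0.0545    ] [ 0.02603857 -0.04777915  0.0545    ] [-0.02634891  0.0115414   0.0545    ] [0.02662262 0.01155988 0.0545    ]
rear mid [-0.00010172 -0.04769422  0.0545    ] centre y 0.00030577967175869636 heading dev deg (tool x per y) 0.2307206116824253 -0.18615814559561292
```

Call:
step_arm(hand=[0.4,0.4,0.4,0.4,0.4,0.4,0.4,0.4,0.4,0.4,0.4], travel=[[-2,0.1,0],[-4,0.1,0],[-4,0.1,0],[-4,0.1,0],[-4,0.1,0],[-3,0,0],[-1.2,0,0],[0,0,0],[0,0,0],[0,0,0],[0,0,0]], twist=[[0,0,0],[0,0,0],[0,0,0],[0,0,0],[0,0,0],[0,0,0],[0,0,-4.9],[0,0,-4.9],[0,0,-4.8],[0,0,0],[0,0,0]])

```text
t: 23.9
position: [0.6593, -0.1257, 0.2015]
tool_rot: [[-0.278, 0.961, -0.003], [0.961, 0.278, 0.001], [0.001, -0.003, -1.0]]
contact_force: [-0.4, 0.5, -1.0]
width: 0.616
```

```bash
python3 - <<'E'
from h import *
s,im=snap('wrist','wV');print(s['t'],s['position'],np.degrees(np.arctan2(*s['tool_rot'][1::-1,0])),togo([.6617,-.1265,.1065],s),s['contact_force'])
cv2.imwrite('pics/wV.png',cv2.resize(im[:,:,::-1],(768,576)))
E
```

```text
23.9 [ 0.65926138 -0.1256625   0.20150862] 106.12804114857508 [-0.16099764  0.23612475  9.50006242] [-0.3624051   0.47219407 -1.03823399]
```

View pics/wV.png

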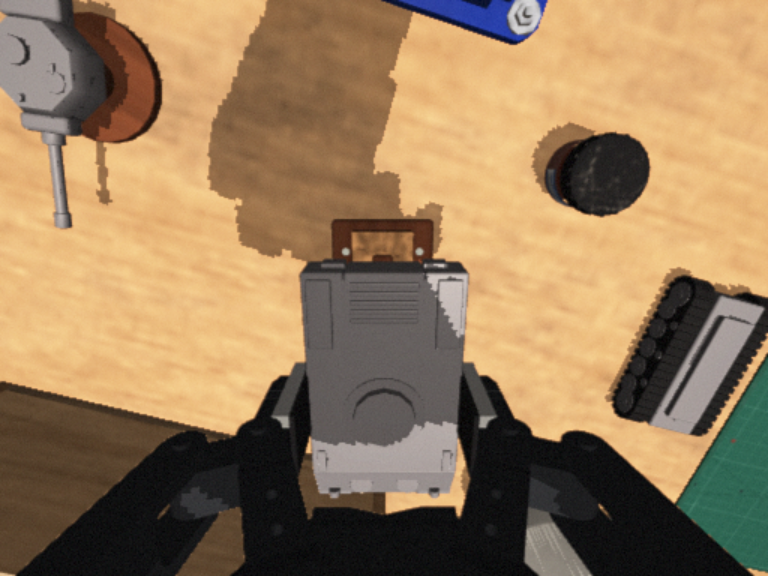

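Call:
step_arm(hand=[0.4,0.4,0.4,0.4,0.4,0.4,0.4], travel=[[-0.15,0.2,1.5],[0,0,3],[0,0,2.5],[0,0,0.7],[0,0,0],[0,0,0],[0,0,0]], twist=[[0,0,0],[0,0,0],[0,0,0],[0,0,0],[0,0,0],[0,0,0],[0,0,0]])

```text
t: 24.65
position: [0.6639, -0.1272, 0.1279]
tool_rot: [[-0.279, 0.96, 0.003], [0.96, 0.279, -0.001], [-0.001, 0.003, -1.0]]
contact_force: [-0.0, 0.1, -0.0]
width: 0.613
```

```bash
python3 - <<'E'
from h import *
s,im=snap('wrist','wW');print(s['t'],s['position'],np.degrees(np.arctan2(*s['tool_rot'][1::-1,0])),togo([.6617,-.1265,.1065],s),s['contact_force'])
cv2.imwrite('pics/wW.png',cv2.resize(im[:,:,::-1],(768,576)))
_,c=snap('scene','sW');crop(c,270,180,390,260,6,'pics/sW.png')
E
```

```text
24.65 [ 0.66387203 -0.12722054  0.1278829 ] 106.20412489405784 [ 0.13299334 -0.19507741  2.13750097] [-0.00396639  0.13267005 -0.04452411]
```

View pics/wW.png

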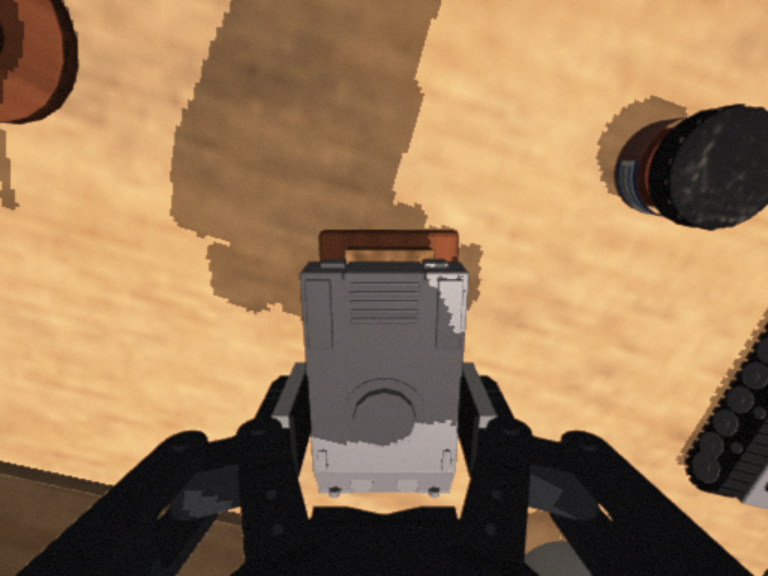

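View pics/sW.png

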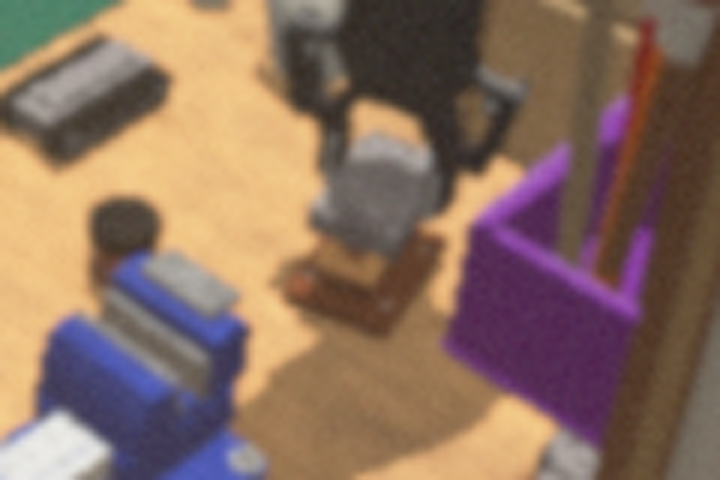

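```bash
python3 - <<'E'
from h import *
W,im=load('wrist','wW');crop(im,200,145,320,190,6,'pics/wz.png')
a=plane(W,(320/1.5,232/1.5),.010);b=plane(W,(459/1.5,231/1.5),.010);print(a,b,(a+b)/2,np.linalg.norm(a-b))
t=np.radians(16.2);print(((a+b)/2)[:2]+.048*np.array([np.cos(t),np.sin(t)]),np.degrees(np.arctan2(*(b-a)[1::-1]))-90)
E
```

```text
[ 0.62479534 -0.16934898  0.01      ] [ 0.60657872 -0.10826172  0.01      ] [ 0.61568703 -0.13880535  0.01      ] 0.06374557543043757
[ 0.66178112 -0.12541378] 16.60492107343873
```

View pics/wz.png

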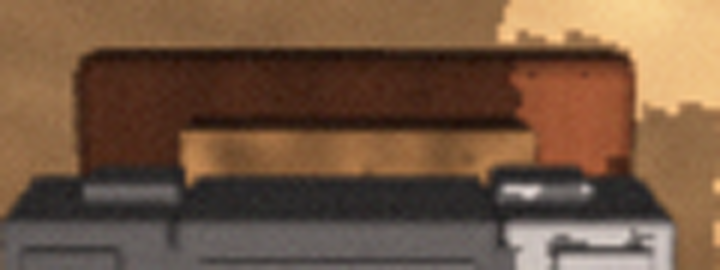

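Call:
step_arm(hand=[0.4,0.4,0.4,0.4,0.4], travel=[[0.17,-0.15,0.5],[0,0,0.7],[0,0,0.4],[0,0,0],[0,0,0]], twist=[[0,0,0],[0,0,0],[0,0,0],[0,0,0],[0,0,0]])

```text
t: 25.25
position: [0.6603, -0.1257, 0.1096]
tool_rot: [[-0.279, 0.96, -0.001], [0.96, 0.279, 0.0], [0.0, -0.001, -1.0]]
contact_force: [-0.4, 1.0, -0.9]
width: 0.615
```

Call:
step_arm(hand=[0.4,0.4,0.4,0.4], travel=[[0,0.13,0],[0,0,0.1],[0,0,0.1],[0,0,0]], twist=[[0,0,0],[0,0,0],[0,0,0],[0,0,0]])

```text
t: 25.65
position: [0.6618, -0.1253, 0.108]
tool_rot: [[-0.279, 0.96, -0.0], [0.96, 0.279, 0.0], [0.0, -0.0, -1.0]]
contact_force: [-0.3, 0.5, -1.3]
width: 0.612
```

Call:
step_arm(hand=[0.4,0.4], travel=[[0,0,0.08],[0,0,0]], twist=[[0,0,0],[0,0,0]])

```text
t: 25.85
position: [0.6618, -0.1253, 0.1072]
tool_rot: [[-0.279, 0.96, -0.0], [0.96, 0.279, 0.0], [0.0, -0.0, -1.0]]
contact_force: [-0.8, -0.3, -0.4]
width: 0.611
```

Call:
step_arm(hand=[0.4,0.4], travel=[[0,0,0.07],[0,0,0]], twist=[[0,0,0],[0,0,0]])

```text
t: 26.05
position: [0.6619, -0.1254, 0.1065]
tool_rot: [[-0.279, 0.96, 0.0], [0.96, 0.279, -0.0], [-0.0, 0.0, -1.0]]
contact_force: [0.8, 0.9, -1.2]
width: 0.613
```

Call:
step_arm(hand=[0.4,0.4], travel=[[-0.04,0,0.06],[0,0,0]], twist=[[0,0,0],[0,0,0]])

```text
t: 26.25
position: [0.662, -0.1253, 0.1065]
tool_rot: [[-0.279, 0.96, -0.0], [0.96, 0.279, 0.001], [0.001, -0.0, -1.0]]
contact_force: [-2.6, 1.1, 3.3]
width: 0.615
```

Contact at the expected height, so I release.

Call:
step_arm(hand=[-0.3,-0.4,-0.6,-0.8,-0.8,-0.8,-0.8,-0.8,-0.8], travel=[[0,0,0],[0,0,0],[0,0,0],[0,0,0],[0,0,-1],[0,0,-3],[0,0,-4],[0,0,-3],[0,0,0]], twist=[[0,0,0],[0,0,0],[0,0,0],[0,0,0],[0,0,0],[0,0,0],[0,0,0],[0,0,0],[0,0,0]])

```text
t: 27.15
position: [0.6658, -0.1268, 0.2235]
tool_rot: [[-0.279, 0.96, 0.013], [0.96, 0.279, -0.002], [-0.005, 0.012, -1.0]]
contact_force: [1.2, 0.1, 0.3]
width: 0.901
```

```bash
python3 - <<'E'
from h import *
s,im=snap('wrist','wX');print(s['t'],s['position'])
cv2.imwrite('pics/wX.png',cv2.resize(im[:,:,::-1],(768,576)))
_,c=snap('scene','sX');crop(c,270,180,390,260,6,'pics/sX.png')
E
```

```text
27.15 [ 0.66576611 -0.12680332  0.2234642 ]
```

View pics/wX.png

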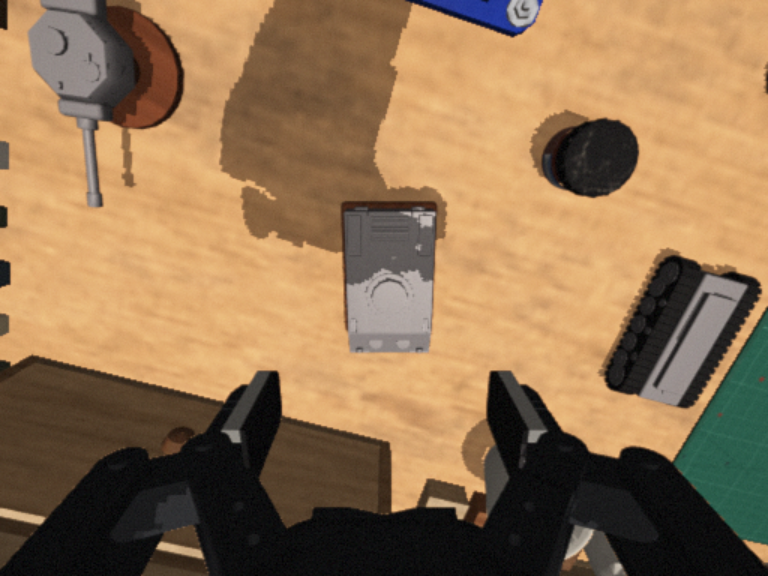

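View pics/sX.png

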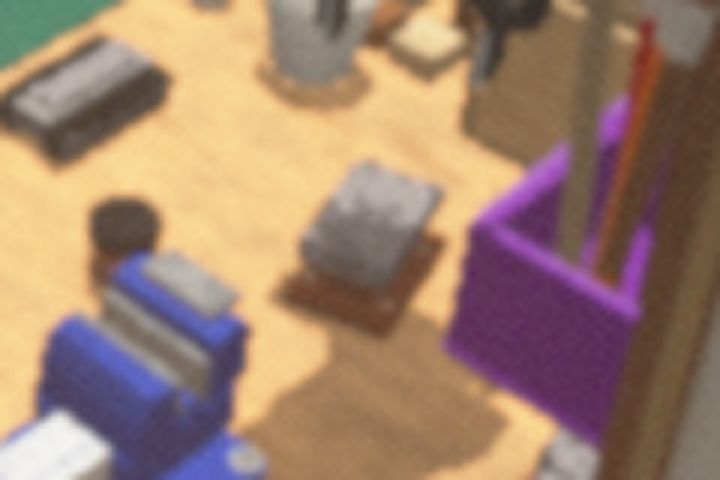

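Call:
step_arm(hand=[-1,-1,-1,-1,-1,-1,-1,-1,-1,-1], travel=[[3,-0.2,-0.3],[4,-0.3,-0.3],[4.5,-0.3,-0.3],[4.5,-0.3,0],[4.2,-0.3,0],[0,0,0],[0,0,0],[0,0,0],[0,0,0],[0,0,0]], twist=[[0,0,0],[0,0,0],[0,0,0],[0,0,0],[0,0,0],[0,0,7.4],[0,0,7.3],[0,0,0],[0,0,0],[0,0,0]])

```text
t: 28.25
position: [0.5918, 0.0637, 0.2243]
tool_rot: [[-0.027, 1.0, -0.001], [1.0, 0.027, -0.0], [-0.0, -0.001, -1.0]]
contact_force: [0.8, -0.2, 0.3]
width: 0.999
```

```bash
python3 - <<'E'
from h import *
s,im=snap('wrist','wY');print(s['t'],s['position'],s['tool_rot'][:,0].round(3),abs(s['joint_velocities']).max())
cv2.imwrite('pics/wY.png',cv2.resize(im[:,:,::-1],(768,576)))
E
```

```text
28.25 [0.59182689 0.06374123 0.22432494] [-0.027  1.    -0.   ] 0.010060884042948914
```

Call:
step_arm(hand=[-1,-1,-1,-1,-1], travel=[[3,0,0],[3,0,0],[0,0,0],[0,0,0],[0,0,0]], twist=[[0,0,0],[0,0,0],[0,0,0],[0,0,0],[0,0,0]])

```text
t: 28.8
position: [0.5907, 0.1227, 0.2249]
tool_rot: [[-0.025, 1.0, -0.0], [1.0, 0.025, -0.001], [-0.001, -0.0, -1.0]]
contact_force: [0.2, -0.2, -1.3]
width: 0.995
```

```bash
python3 - <<'E'
from h import *
s,im=snap('wrist','wZ');print(s['t'],s['position'],s['tool_rot'][:,0].round(3),abs(s['joint_velocities']).max())
M=model('wrist',s);u=proj(M,[.65,.095,.026]).astype(int)
R,a=load('wrist','wY');v=proj(R,[.65,.095,.026]).astype(int)
f=lambda im,u,w,h: cv2.resize(im[u[1]-h:u[1]+h,u[0]-w:u[0]+w,::-1],None,fx=5,fy=5,interpolation=cv2.INTER_CUBIC)
print(u,v)
cv2.imwrite('pics/yz.png',np.hstack([f(a,v,40,60),f(im,u,40,60)]))
E
```

```text
28.8 [0.59067053 0.12267894 0.22485368] [-0.025  1.    -0.001] 0.012872572905316373
[229 240] [282 241]
```

View pics/wY.png

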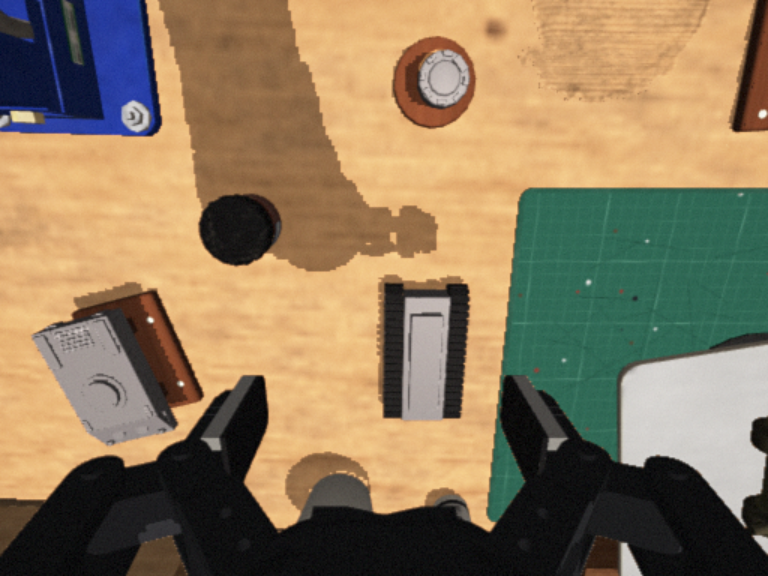

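View pics/yz.png

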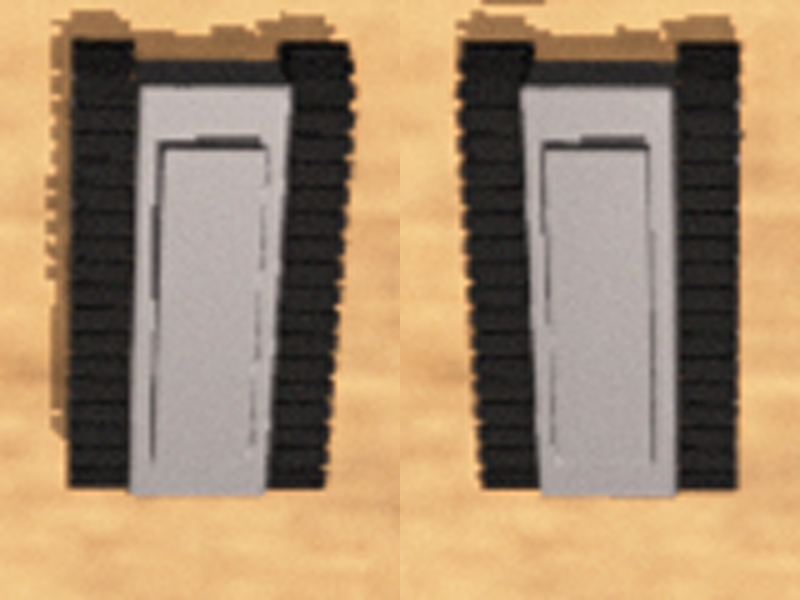

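```bash
python3 - <<'E'
from h import *
R,_=load('wrist','wY');S,_=load('wrist','wZ')
cR=lambda p:((p[0]+.5)/5-.5+282-40,(p[1]+.5)/5-.5+241-60)
cS=lambda p:((p[0]-400+.5)/5-.5+229-40,(p[1]+.5)/5-.5+240-60)
ang=lambda a,b:np.degrees(np.arctan2((b-a)[1],(b-a)[0]))
g=lambda p,z:plane(R,cR(p),z);h=lambda p,z:plane(S,cS(p),z)
print('Redge',g((352,75),.026),g((326,480),.026),ang(g((352,75),.026),g((326,480),.026)))
print('Ledge',h((461,75),.026),h((483,480),.026),ang(h((461,75),.026),h((483,480),.026)))
for f,ps in((g,[(160,150),(266,150),(250,458),(153,458)]),(h,[(545,150),(648,148),(653,460),(555,460)])):
    P=np.array([f(p,.033) for p in ps]);print('block',P.mean(0),np.ptp(P,0),ang((P[0]+P[1])/2,(P[2]+P[3])/2))
print('track top rear/front', g((100,42),.02),g((100,488),.02),h((708,42),.02),h((708,488),.02))
print('tub rear z28',g((215,87),.028),h((598,87),.028),'front',g((199,493),.028),h((610,495),.028))
print('tri block',[tri((R,cR(p)),(S,cS(q)))[0].round(4).tolist() for p,q in zip([(266,150),(153,458)],[(648,148),(555,460)])])
# hull seat check in wY
a=[plane(R,(u/1.5,v/1.5),.052) for u,v in[(34,336),(115,309),(176,422)]]
print('hull deck corners',a)
# cupola
print('cupola',plane(R,(444/1.5,77/1.5),.052))
E
```

```text
Redge [0.59645252 0.12195897 0.026     ] [0.69424541 0.12501862 0.026     ] 1.792031555050616
Ledge [0.59757052 0.06565941 0.026     ] [0.69546242 0.06684614 0.026     ] 0.6945553635195626
block [0.64781566 0.0942764  0.033     ] [0.07394493 0.0234936  0.        ] 1.4369442511229515
block [0.64764298 0.09483983 0.033     ] [0.07490705 0.02257981 0.        ] 0.8402382950238132
track top rear/front [0.59252723 0.06978559 0.02      ] [0.70199555 0.07346461 0.02      ] [0.59095188 0.11658591 0.02      ] [0.70047428 0.11857468 0.02      ]
tub rear z28 [0.59916477 0.09354557 0.028     ] [0.59881061 0.09421071 0.028     ] front [0.69712806 0.09580246 0.028     ] [0.69734953 0.09621674 0.028     ]
tri block [[0.6116, 0.1047, 0.0301], [0.685, 0.0844, 0.0328]]
hull deck corners [array([ 0.624522  , -0.16125261,  0.052     ]), array([ 0.6044479 , -0.10558624,  0.052     ]), array([ 0.68754121, -0.07836517,  0.052     ])]
cupola [0.46829272 0.09228506 0.052     ]
```

Call:
step_arm(hand=[-1,-1,-1,-1,-1,-1,-1], travel=[[-1.5,2.8,1],[-1.4,2.8,2],[0,0,3.5],[0,0,3.5],[0,0,2],[0,0,0],[0,0,0]], twist=[[0,0,0],[0,0,0],[0,0,0],[0,0,0],[0,0,0],[0,0,0],[0,0,0]])

```text
t: 29.55
position: [0.6475, 0.0954, 0.1051]
tool_rot: [[-0.025, 1.0, -0.0], [1.0, 0.025, -0.001], [-0.001, -0.0, -1.0]]
contact_force: [0.7, 0.4, 1.0]
width: 0.996
```

```bash
python3 - <<'E'
from h import *
s,im=snap('wrist','xA');print(s['t'],s['position'],s['tool_rot'][:,0],togo([.648,.0948,.074],s))
cv2.imwrite('pics/xA.png',cv2.resize(im[:,:,::-1],(768,576)))
E
```

```text
29.55 [0.64749048 0.09544914 0.10509097] [-2.48435662e-02  9.99691052e-01 -7.73784712e-04] [-0.06375403  0.05003511  3.10913596]
```

View pics/xA.png

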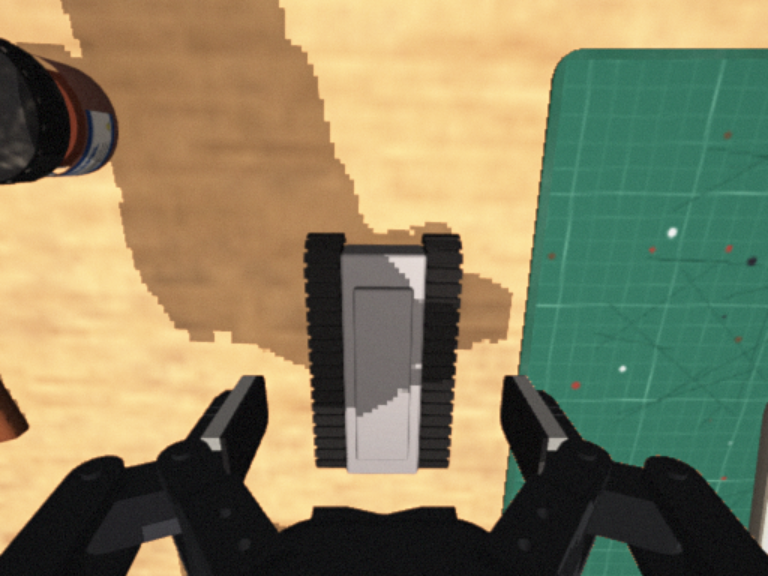

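Centred and aligned. I go down and close on the tracks.

Call:
step_arm(hand=[-1,-1,-1,0.3,0.3,0.3,0.3,0.3], travel=[[-0.07,0,1.2],[0,0,1.4],[0,0,0.4],[0,0,0],[0,0,0],[0,0,0],[0,0,0],[0,0,0]], twist=[[0,0,0],[0,0,0],[0,0,0],[0,0,0],[0,0,0],[0,0,0],[0,0,0],[0,0,0]])

```text
t: 30.4
position: [0.6474, 0.0962, 0.0752]
tool_rot: [[-0.027, 1.0, 0.0], [1.0, 0.027, 0.0], [0.0, 0.0, -1.0]]
contact_force: [0.2, 0.0, -0.8]
width: 0.691
```

Call:
step_arm(hand=[0.3,0.3,0.3,0.3,0.3,0.3,0.3], travel=[[0,0,-0.5],[0,0,-1],[0,0,-3],[0,0,-4],[0,0,-4],[0,0,0],[0,0,0]], twist=[[0,0,0],[0,0,0],[0,0,0],[0,0,0],[0,0,0],[0,0,0],[0,0,0]])

```text
t: 31.1
position: [0.6484, 0.0962, 0.2026]
tool_rot: [[-0.026, 1.0, 0.004], [1.0, 0.026, 0.001], [0.001, 0.004, -1.0]]
contact_force: [-0.1, -0.3, -0.7]
width: 0.687
```

```bash
python3 - <<'E'
from h import *
s,im=snap('wrist','xB');print(s['t'],s['position'],s['width'],s['contact_force'],s['q'].round(2))
cv2.imwrite('pics/xB.png',cv2.resize(im[:,:,::-1],(768,576)))
crop(im,190,150,320,300,5,'pics/xBz.png')
E
```

```text
31.1 [0.64838043 0.09620759 0.20260281] 0.686971832816312 [-0.12537088 -0.27215019 -0.67086845] [-0.37  0.5   0.21  1.68 -0.12  0.98  1.48]
```

View pics/xB.png

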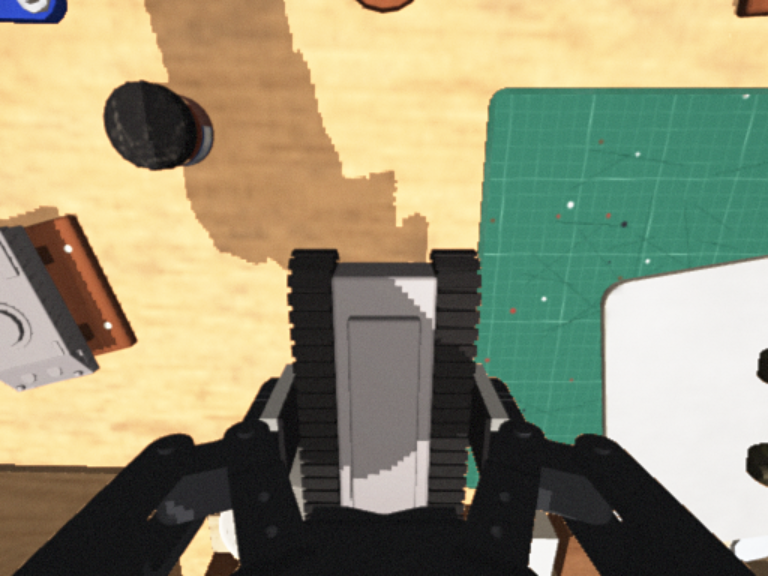

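View pics/xBz.png

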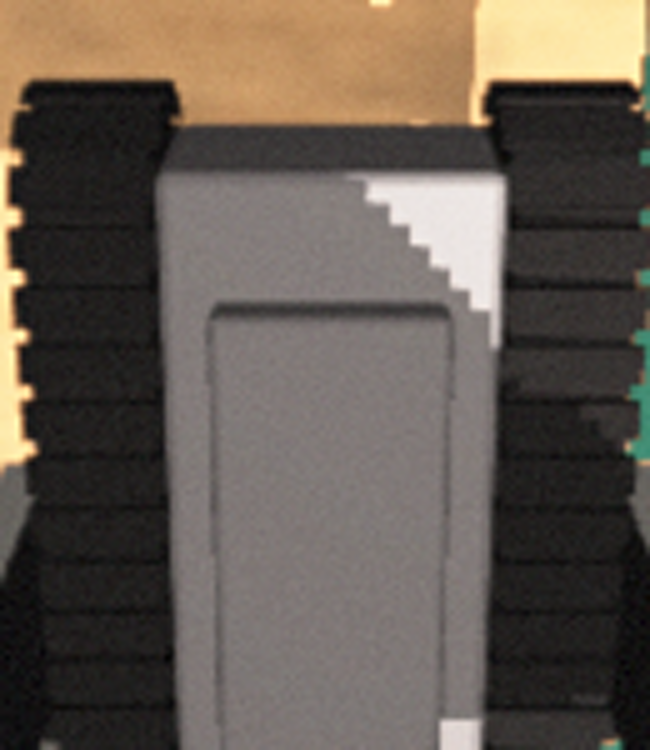

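Call:
step_arm(hand=[0.3,0.3,0.3,0.3,0.3,0.3,0.3,0.3,0.3,0.3,0.3], travel=[[0,-3,-0.5],[0,-4,-0.5],[1,-4,0],[3,-1.5,0],[4,0,0],[4,0,0],[4,0,0],[2,0,0],[0,0,0],[0,0,0],[0,0,0]], twist=[[0,0,0],[0,0,0],[0,0,0],[0,0,0],[0,0,0],[0,0,0],[0,0,0],[0,0,0],[0,0,0],[0,0,0],[0,0,0]])

```text
t: 32.25
position: [0.5175, 0.2701, 0.2087]
tool_rot: [[-0.024, 1.0, -0.002], [1.0, 0.024, -0.003], [-0.003, -0.002, -1.0]]
contact_force: [-0.1, -0.2, -0.8]
width: 0.686
```

```bash
python3 - <<'E'
from h import *
s,im=snap('wrist','xC');print(s['t'],s['position'],s['tool_rot'][:,0].round(3),s['width'],abs(s['joint_velocities']).max())
cv2.imwrite('pics/xC.png',cv2.resize(im[:,:,::-1],(768,576)))
U,_=load('wrist','xB');d=np.load('xB.npz')
c=lambda p:((p[0]+.5)/5-.5+190,(p[1]+.5)/5-.5+150)
def tl(uv,dz):
    K,R,p=U; r=d['R'].T@ray(U,uv)[1]; o=d['R'].T@(p-d['p']); return o+r*(dz-o[2])/r[2]
a,b=tl(c((158,178)),.0472),tl(c((505,177)),.0472);print('tub rear',a,b,(a+b)/2,np.degrees(np.arctan2(b[1]-a[1],b[0]-a[0])))
a2,b2=tl(c((178,740)),.0472),tl(c((485,740)),.0472);m=(a2+b2)/2-(a+b)/2;print(np.degrees(np.arctan2(m[0],m[1])))
E
```

```text
32.25 [0.51746356 0.27009785 0.20874731] [-0.024  1.    -0.003] 0.6862441244847297 0.011088275576071336
tub rear [-0.01537478 -0.04792953  0.0472    ] [ 0.01546612 -0.04800734  0.0472    ] [ 4.56694990e-05 -4.79684362e-02  4.72000000e-02] -0.14455141394738405
-0.014465820664941849
```

View pics/xC.png

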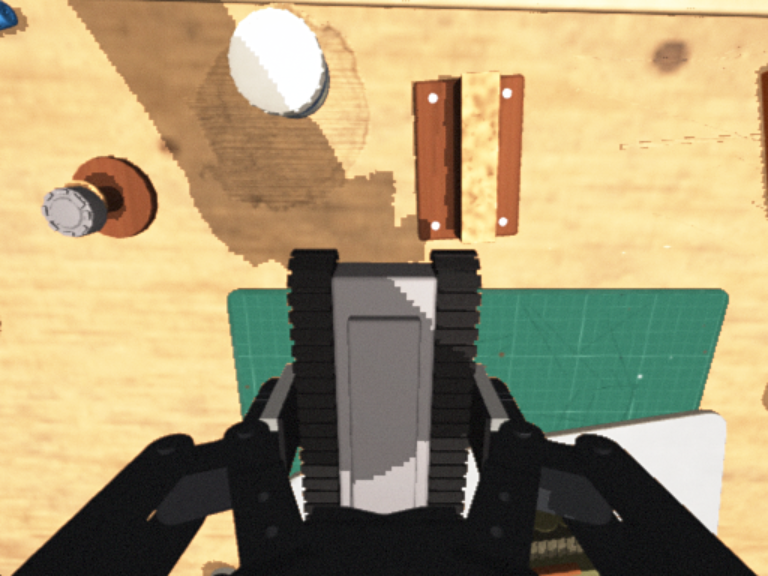

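Call:
step_arm(hand=[0.3,0.3,0.3,0.3,0.3], travel=[[3,0,0],[2.5,0,0],[0,0,0],[0,0,0],[0,0,0]], twist=[[0,0,0],[0,0,0],[0,0,0],[0,0,0],[0,0,0]])

```text
t: 32.8
position: [0.5168, 0.3252, 0.2097]
tool_rot: [[-0.023, 1.0, -0.0], [1.0, 0.023, -0.002], [-0.002, -0.0, -1.0]]
contact_force: [-0.8, -0.3, -1.1]
width: 0.686
```

```bash
python3 - <<'E'
from h import *
s,im=snap('wrist','xD');print(s['t'],s['position'],s['tool_rot'][:,0].round(3),abs(s['joint_velocities']).max())
R,a=load('wrist','xC');M=model('wrist',s);u=proj(M,[.432,.316,.02]).astype(int);v=proj(R,[.432,.316,.02]).astype(int);print(u,v)
f=lambda im,u,w,h: cv2.resize(im[u[1]-h:u[1]+h,u[0]-w:u[0]+w,::-1],None,fx=4.5,fy=4.5,interpolation=cv2.INTER_CUBIC)
cv2.imwrite('pics/cd.png',np.hstack([f(a,v,44,66),f(im,u,44,66)]))
E
```

```text
32.8 [0.51680194 0.32524207 0.20971215] [-0.023  1.    -0.002] 0.005580486335807799
[248 101] [309 102]
```

View pics/cd.png

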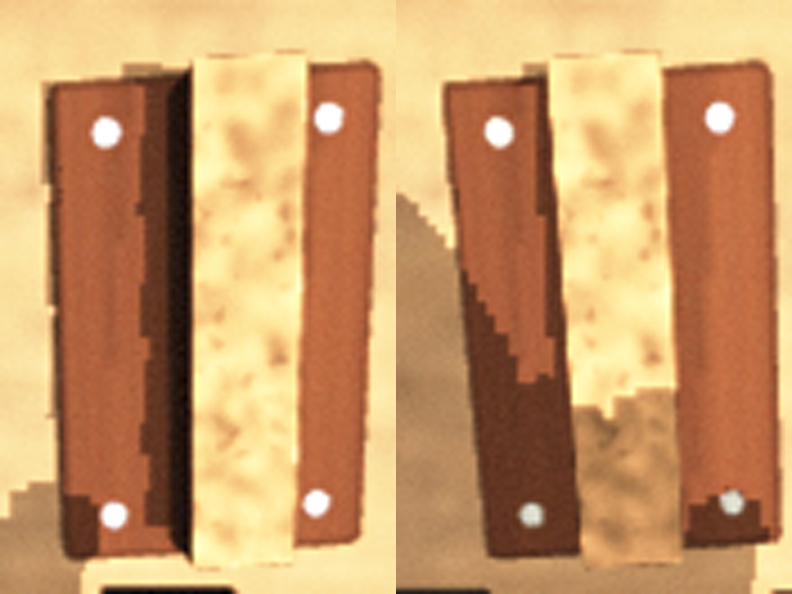

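```bash
python3 - <<'E'
from h import *
R,_=load('wrist','xC');S,_=load('wrist','xD')
cR=lambda p:((p[0]+.5)/4.5-.5+309-44,(p[1]+.5)/4.5-.5+102-66)
cS=lambda p:((p[0]-396+.5)/4.5-.5+248-44,(p[1]+.5)/4.5-.5+101-66)
ang=lambda a,b:np.degrees(np.arctan2((b-a)[1],(b-a)[0]))
rid=[((191,58),(549,56)),((307,53),(661,54)),((294,566),(682,562)),((191,562),(582,565))]
scr=[((106,132),(499,131)),((328,118),(719,118)),((316,502),(732,502)),((114,515),(531,515))]
for n,L,z in(('ridge',rid,.04),('screws',scr,.010)):
    X=np.array([tri((R,cR(p)),(S,cS(q)))[0] for p,q in L]);print(n,X.mean(0),X[:,2].round(4))
    for f in (lambda l:plane(R,cR(l[0]),z),lambda l:plane(S,cS(l[1]),z)):
        P=np.array([f(l) for l in L]);print(P.mean(0).round(4),ang((P[0]+P[1])/2,(P[2]+P[3])/2).round(2),ang(P[0],P[3]).round(2),ang(P[1],P[2]).round(2),np.linalg.norm((P[0]+P[1]-P[2]-P[3])/2))
E
```

```text
ridge [0.4358302  0.32085008 0.03759999] [0.0349 0.0374 0.0403 0.0379]
[0.4361 0.3204 0.04  ] 4.79 4.74 4.83 0.08896819102625557
[0.4361 0.3209 0.04  ] 4.35 4.28 4.43 0.08907929515121729
screws [0.43620723 0.32089229 0.00938762] [0.0089 0.0093 0.0094 0.0099]
[0.4362 0.3208 0.01  ] 4.8 4.81 4.79 0.07569163970747639
[0.4363 0.3209 0.01  ] 4.7 4.63 4.78 0.07588559670086888
```

Call:
step_arm(hand=[0.3,0.3,0.3,0.3,0.3,0.3,0.3,0.3], travel=[[-0.26,-4,0],[0,-4,0],[0,-0.17,2],[0,0,3],[0,0,2],[0,0,0.5],[0,0,0],[0,0,0]], twist=[[0,0,0],[0,0,0],[0,0,-3.3],[0,0,0],[0,0,0],[0,0,0],[0,0,0],[0,0,0]])

```text
t: 33.65
position: [0.4356, 0.323, 0.136]
tool_rot: [[-0.083, 0.997, 0.002], [0.997, 0.083, 0.001], [0.001, 0.002, -1.0]]
contact_force: [-0.2, 0.9, -0.8]
width: 0.689
```

```bash
python3 - <<'E'
from h import *
s,im=snap('wrist','xE');print(s['t'],s['position'],np.degrees(np.arctan2(*s['tool_rot'][1::-1,0]))-90,togo([.4351,.3207,.1072],s),s['contact_force'])
cv2.imwrite('pics/xE.png',cv2.resize(im[:,:,::-1],(768,576)))
M=model('wrist',s);t=np.radians(4.7);C=np.array([[np.cos(t),-np.sin(t)],[np.sin(t),np.cos(t)]])
for q in[(-.048,-.033,.01),(-.048,.033,.01),(-.045,-.01,.04),(-.045,.01,.04)]: print((proj(M,[*(C@q[:2]+[.4361,.3208]),q[2]])*1.5).round(0))
_,c=snap('scene','sE');crop(c,150,120,290,220,5,'pics/sE.png')
E
```

```text
33.65 [0.43561323 0.32296252 0.13604789] 4.747528520979941 [-0.22397167 -0.07487245  2.88445193] [-0.22910939  0.94122369 -0.84281595]
[310. 233.]
[448. 233.]
[354. 252.]
[403. 252.]
```

View pics/xE.png

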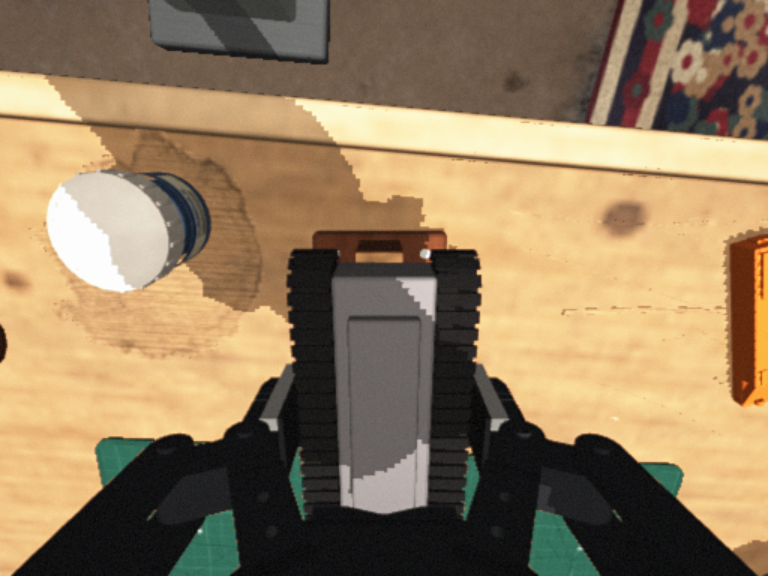

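View pics/sE.png

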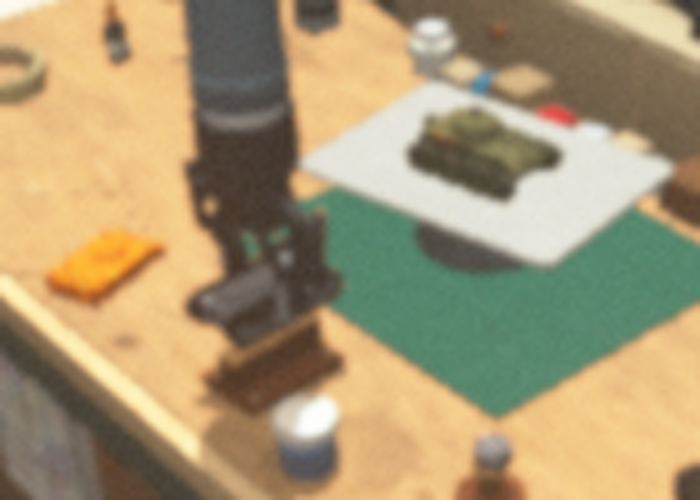

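Call:
step_arm(hand=[0.3,0.3,0.3,0.3,0.3], travel=[[-0.22,-0.05,0.4],[0,0,0.9],[0,0,0.6],[0,0,0],[0,0,0]], twist=[[0,0,0],[0,0,0],[0,0,0],[0,0,0],[0,0,0]])

```text
t: 34.25
position: [0.4339, 0.3206, 0.1154]
tool_rot: [[-0.084, 0.996, -0.001], [0.996, 0.084, -0.001], [-0.001, -0.001, -1.0]]
contact_force: [0.8, 0.6, -1.3]
width: 0.689
```

Call:
step_arm(hand=[0.3,0.3,0.3,0.3], travel=[[0,0.1,0.3],[0,0,0.2],[0,0,0.1],[0,0,0]], twist=[[0,0,0],[0,0,0],[0,0,0],[0,0,0]])

```text
t: 34.65
position: [0.4351, 0.3208, 0.1098]
tool_rot: [[-0.084, 0.996, -0.0], [0.996, 0.084, -0.0], [-0.0, -0.0, -1.0]]
contact_force: [0.7, 0.3, -0.9]
width: 0.683
```

Call:
step_arm(hand=[0.3,0.3], travel=[[0,0,0.1],[0,0,0]], twist=[[0,0,0],[0,0,0]])

```text
t: 34.85
position: [0.4352, 0.3208, 0.1089]
tool_rot: [[-0.084, 0.996, -0.0], [0.996, 0.084, 0.0], [0.0, -0.0, -1.0]]
contact_force: [-0.4, 0.0, -0.1]
width: 0.686
```

Call:
step_arm(hand=[0.3,0.3], travel=[[0,0,0.1],[0,0,0]], twist=[[0,0,0],[0,0,0]])

```text
t: 35.05
position: [0.4352, 0.3208, 0.1079]
tool_rot: [[-0.084, 0.996, -0.0], [0.996, 0.084, -0.0], [-0.0, -0.0, -1.0]]
contact_force: [0.2, 0.8, 0.3]
width: 0.684
```

Call:
step_arm(hand=[0.3,0.3], travel=[[0,0,0.08],[0,0,0]], twist=[[0,0,0],[0,0,0]])

```text
t: 35.25
position: [0.4352, 0.3208, 0.1071]
tool_rot: [[-0.084, 0.996, -0.0], [0.996, 0.084, -0.0], [-0.0, -0.0, -1.0]]
contact_force: [0.7, 0.5, -0.4]
width: 0.685
```

Call:
step_arm(hand=[0.3,0.3], travel=[[0,0,0.06],[0,0,0]], twist=[[0,0,0],[0,0,0]])

```text
t: 35.45
position: [0.4352, 0.3209, 0.1071]
tool_rot: [[-0.084, 0.996, -0.0], [0.996, 0.084, -0.0], [-0.0, -0.0, -1.0]]
contact_force: [-0.8, -1.6, 3.8]
width: 0.689
```

Call:
step_arm(hand=[-0.45,-0.55,-0.7,-0.85,-0.85,-0.85,-0.85,-0.85,-0.85,-0.85,-0.85], travel=[[0,0,0],[0,0,0],[0,0,0],[0,0,0],[0,0,-1],[0,0,-3],[0,0,-4],[0,0,-3],[0,3,0],[0,0,0],[0,0,0]], twist=[[0,0,0],[0,0,0],[0,0,0],[0,0,0],[0,0,0],[0,0,0],[0,0,0],[0,0,0],[0,0,0],[0,0,0],[0,0,0]])

```text
t: 36.55
position: [0.4655, 0.323, 0.2171]
tool_rot: [[-0.083, 0.997, 0.0], [0.997, 0.083, 0.0], [0.0, 0.0, -1.0]]
contact_force: [-1.1, -0.2, -0.8]
width: 0.924
```

```bash
python3 - <<'E'
from h import *
s,im=snap('wrist','xF');print(s['t'],s['position'],abs(s['joint_velocities']).max())
cv2.imwrite('pics/xF.png',cv2.resize(im[:,:,::-1],(768,576)))
M=model('wrist',s);t=np.radians(4.7);C=np.array([[np.cos(t),-np.sin(t)],[np.sin(t),np.cos(t)]])
for q in[(-.048,-.033,.01),(-.048,.033,.01),(-.049,-.0155,.06),(-.049,.0155,.06),(.049,.0155,.06),(.049,-.0155,.06)]: print((proj(M,[*(C@q[:2]+[.4361,.3208]),q[2]])*1.5).round(0))
_,c=snap('scene','sF2');crop(c,150,120,290,220,5,'pics/sF2.png')
E
```

```text
36.55 [0.46550769 0.323006   0.21714949] 0.03646546575451276
[333. 165.]
[435. 165.]
[355. 165.]
[414. 165.]
[410. 335.]
[358. 335.]
```

View pics/xF.png

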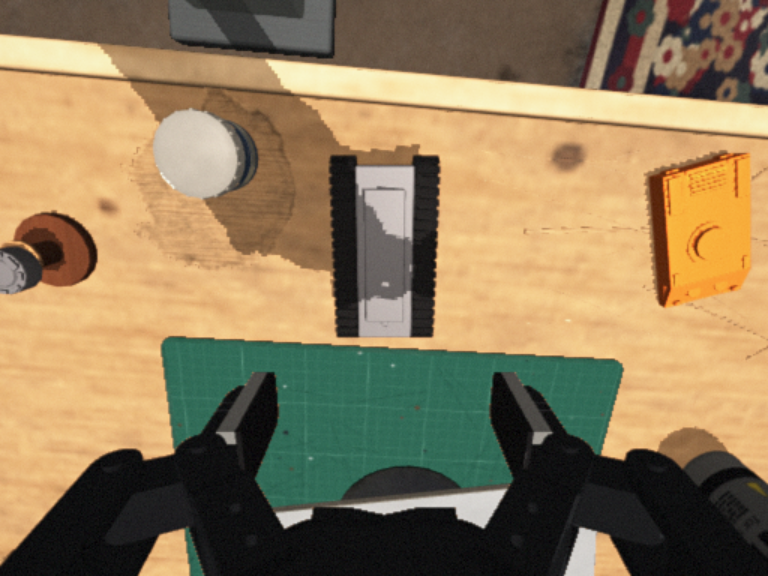

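View pics/sF2.png

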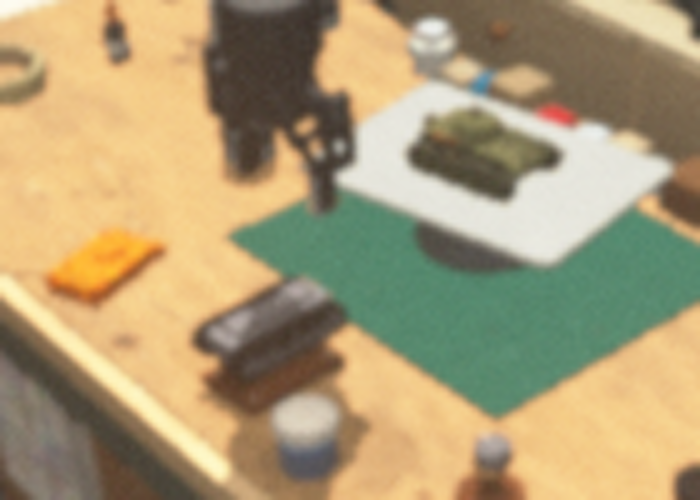

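Call:
step_arm(hand=[-0.85,-0.85,-0.85,-0.85,-0.85,-0.85,-0.85,-0.85,-0.85,-0.85,-0.85,-0.85], travel=[[-2,0.5,-1],[-4,0.8,-1],[-4,0.8,-1],[-4.5,0.9,0],[-4.5,1,0],[-4.5,1,0],[-4.5,1,0],[-4.5,1,0],[-4.5,1,0],[-4,1,0],[0,0,0],[0,0,0]], twist=[[0,0,0],[0,0,0],[0,0,0],[0,0,0],[0,0,0],[0,0,0],[0,0,0],[0,0,0],[0,0,0],[0,0,0],[0,0,0],[0,0,0]])

```text
t: 37.85
position: [0.5883, -0.0787, 0.2457]
tool_rot: [[-0.081, 0.997, -0.002], [0.997, 0.081, 0.0], [0.0, -0.002, -1.0]]
contact_force: [0.3, 0.9, 0.2]
width: 0.925
```

Call:
step_arm(hand=[-0.85,-0.85,-0.85,-0.85], travel=[[-3,0,0],[0,0,0],[0,0,0],[0,0,0]], twist=[[0,0,0],[0,0,0],[0,0,0],[0,0,0]])

```text
t: 38.25
position: [0.5915, -0.1048, 0.2462]
tool_rot: [[-0.087, 0.996, -0.001], [0.996, 0.087, 0.002], [0.002, -0.001, -1.0]]
contact_force: [0.5, -0.1, -0.6]
width: 0.922
```

```bash
python3 - <<'E'
from h import *
s,im=snap('wrist','xG');print(s['t'],s['position'],abs(s['joint_velocities']).max())
cv2.imwrite('pics/xG.png',cv2.resize(im[:,:,::-1],(768,576)))
M=model('wrist',s);t=np.radians(16.2);C=np.array([[np.cos(t),-np.sin(t)],[np.sin(t),np.cos(t)]])
for q in[(-.048,-.027,.052),(-.048,.027,.052),(.03,.027,.052),(.03,-.027,.052),(-.048,-.033,.01),(-.048,.033,.01)]: print((proj(M,[*(C@q[:2]+[.6617,-.1262]),q[2]])*1.5).round(0))
print('cup/tur',proj(M,[.464,.092,.052])*1.5,proj(M,[.5843,-.3197,.056])*1.5)
_,tt=snap('top','tG');cv2.imwrite('pics/tG.png',cv2.resize(tt[90:270,110:440,::-1],None,fx=2.3,fy=2.3,interpolation=cv2.INTER_CUBIC))
T=model('top')
for n,uv,z in(('j2',(302,189),.046),('j3',(223,242),.05)): print(n,plane(T,uv,z))
E
```

```text
38.25 [ 0.59149419 -0.10481445  0.24615269] 0.005500628362157301
[292. 323.]
[368. 308.]
[390. 405.]
[320. 417.]
[296. 304.]
[378. 289.]
cup/tur [734.02819996 108.18749868] [ 52.33282253 250.31974982]
j2 [ 0.54859908 -0.03026591  0.046     ]
j3 [0.38643296 0.21117369 0.05      ]
```

View pics/xG.png

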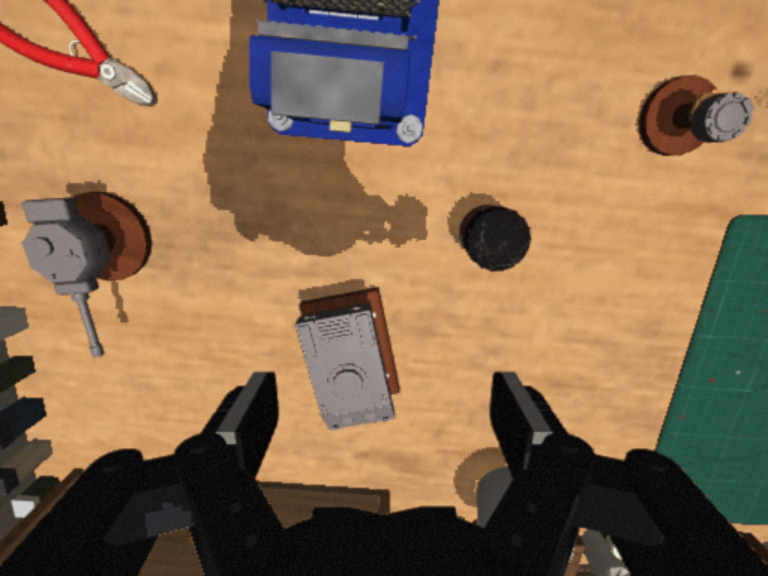

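View pics/tG.png

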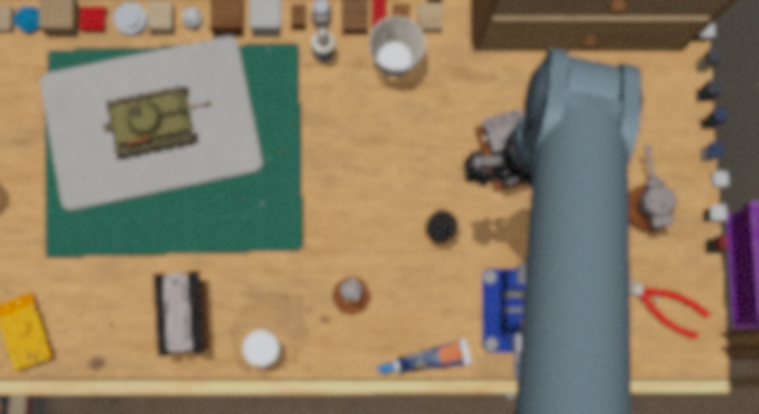

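```bash
python3 - <<'E'
from h import *
M,im=load('wrist','xG');crop(im,190,180,275,295,6,'pics/gz.png')
E
```

```text
(no output)
```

View pics/gz.png

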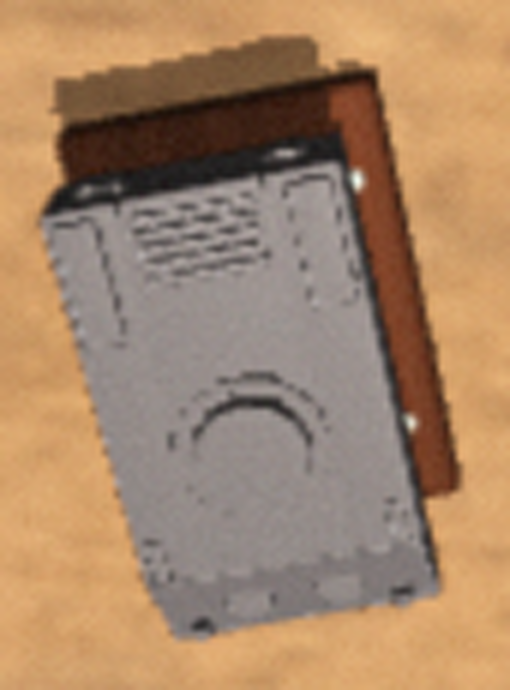

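```bash
python3 - <<'E'
from h import *
M,_=load('wrist','xG');c=lambda p:((p[0]+.5)/6-.5+190,(p[1]+.5)/6-.5+180)
g=lambda p,z:plane(M,c(p),z)[:2]
t=np.radians(16.2);ex=np.array([np.cos(t),np.sin(t)]);ey=np.array([-ex[1],ex[0]])
a,b,d,e=g((46,218),.052),g((343,165),.052),g((415,540),.052),g((150,585),.052)
f1,f2,f3=g((63,130),.01),g((378,72),.01),g((458,490),.01)
ang=lambda a,b:np.degrees(np.arctan2((b-a)[1],(b-a)[0]))
hc=(a+b)/2+.048*ex; print('hull',hc,np.linalg.norm(a-b),ang(b,d),ang(a,e),ang(a,b)-90)
fc=(f1+f3)/2;fc2=(f1+f2)/2+.048*ex;print('foot',fc,fc2,np.linalg.norm(f1-f2),ang(f2,f3),ang(f1,f2)-90)
for f in(fc,fc2):print('hull rel stand x,y mm',(hc-f)@ex*1e3,(hc-f)@ey*1e3)
E
```

```text
hull [ 0.66280731 -0.12429114] 0.05270397921062334 14.578730980028906 15.960668360381076 15.687452818568616
foot [ 0.66000149 -0.12518563] [ 0.66016117 -0.12420354] 0.06358944601395575 15.117938009922824 15.835000184484414
hull rel stand x,y mm 2.9439638134468473 0.07617387498532684
hull rel stand x,y mm 2.5166311130232266 -0.8223686757162477
```

```bash
python3 - <<'E'
from h import *
M,_=load('wrist','wG');print(plane(M,(383/1.5,273.5/1.5),.010),plane(M,(383.5/1.5,299.5/1.5),.052))
M,_=load('wrist','wY');print(plane(M,(434.5/1.5,82/1.5),.010),plane(M,(444/1.5,77/1.5),.052))
E
```

```text
[0.46145935 0.09208758 0.01      ] [0.46646966 0.09244033 0.052     ]
[0.46384481 0.09186948 0.01      ] [0.46828901 0.09224241 0.052     ]
```

```bash
python3 - <<'E'
from h import *
V=[('wG',(383.5,299.5)),('wY',(444,77)),('xG',(730,116)),('xC',(68,212)),]
P=[(load('wrist',n)[0],(u/1.5,v/1.5)) for n,(u,v) in V]
x,e=tri(*P);print(x,np.round(e,4)); print(tri(*P[1:3])[0],tri(P[1],P[3])[0],tri(P[2],P[3])[0])
for n in('xC','xG'):
    im=load('wrist',n)[1]; crop(im,*( (15,90,115,165) if n=='xC' else (412,40,512,115)),4,f'pics/c_{n}.png')
a=cv2.imread('pics/c_xC.png');b=cv2.imread('pics/c_xG.png');cv2.imwrite('pics/cup.png',np.hstack([a,b])[:, :800])
E
```

```text
[0.46772827 0.09285221 0.04898068] [0.0005 0.0002 0.0005 0.0003]
[0.46802029 0.09245865 0.050288  ] [0.4677239  0.09272786 0.04836938] [0.46777785 0.09334485 0.04911203]
```

View pics/cup.png

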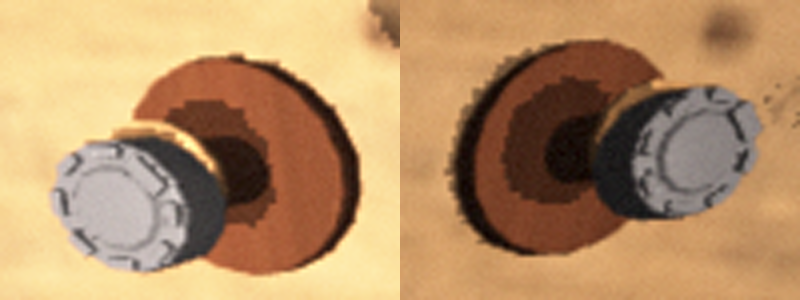

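```bash
python3 - <<'E'
from workcell import manip,monitor
print(manip.job_done(),monitor.sense()['t'])
E
```

```text
the job is handed in; nothing more can be done
the job is handed in; nothing more can be done
```

I took the grey tank apart in the order asked (cupola, turret, upper hull, chassis). Each part now sits upright on its own stand, and I handed the job in at about 38 s. Each part was lowered until the wrist felt about 4 N of contact at the expected height, then released and the gripper lifted clear.

What the last checks showed:
- **Chassis:** its corners are within about 1 px (under 1 mm) of where they should be, and it is in line with the ridge.
- **Turret:** centred within about 1 mm.
- **Upper hull:** in line within about 0.5°. It is centred across the bar within about 1 mm, but may sit about 2.5 mm off along it.
- **Cupola:** seated at the right height and upright, but about 3–4 mm off centre, with a sliver of cork showing. The first look after placing it suggested about 2 mm. The stub allows 6 mm, so I left it rather than disturb a seated part out of order.
- **Jars:** both look unmoved in the top view.

While lifting away from the turret stand, the wrist camera came up against the purple bin on the side wall. The wrist force stayed near 1 N, but that sensor would not register the arm's links touching the bin or the wall.

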